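# Stand up the toppled bottles and hang up the basket

## Task

Some bottles have toppled onto the counter: stand every one of them upright, cap up, in the free places of the row on the raised brown shelf, next to the bottles already standing there, which must end upright in the row too. Hang the empty blue basket by its handle on the two-prong hook of the steel rail, resting on both prongs and clear of the counter. Leave everything else where it is.

Things in the scene. Friction and masses are not known exactly. Their poses are not given: they have to be found in the camera images.
- bottle_1: white plastic bottle: square body 46 x 46 mm, 94 mm high, round cap 28 mm across from 98 up to the top at 125 mm; 0.16 to 0.3 kg. Origin: centre of its underside (foot); z runs from foot to cap. It starts toppled on the counter in front of the shelf, cap roughly towards the robot, lying on one face (origin then 23 mm above the counter). May be absent.
- bottle_2: white plastic bottle: square body 46 x 46 mm, 94 mm high, round cap 28 mm across from 98 up to the top at 125 mm; 0.16 to 0.3 kg. Origin: centre of its underside (foot); z runs from foot to cap. It starts toppled on the counter in front of the shelf, cap roughly towards the robot, lying on one face (origin then 23 mm above the counter). May be absent.
- bottle_3: white plastic bottle: square body 46 x 46 mm, 94 mm high, round cap 28 mm across from 98 up to the top at 125 mm; 0.16 to 0.3 kg. Origin: centre of its underside (foot); z runs from foot to cap. It starts toppled on the counter in front of the shelf, cap roughly towards the robot, lying on one face (origin then 23 mm above the counter). May be absent.
- bottle_4: white plastic bottle: square body 46 x 46 mm, 94 mm high, round cap 28 mm across from 98 up to the top at 125 mm; 0.16 to 0.3 kg. Origin: centre of its underside (foot); z runs from foot to cap. It starts toppled on the counter in front of the shelf, cap roughly towards the robot, lying on one face (origin then 23 mm above the counter). May be absent.
- bottle_5: white plastic bottle: square body 46 x 46 mm, 94 mm high, round cap 28 mm across from 98 up to the top at 125 mm; 0.16 to 0.3 kg. Origin: centre of its underside (foot); z runs from foot to cap. It starts standing in the row on the shelf. May be absent.
- bottle_6: white plastic bottle: square body 46 x 46 mm, 94 mm high, round cap 28 mm across from 98 up to the top at 125 mm; 0.16 to 0.3 kg. Origin: centre of its underside (foot); z runs from foot to cap. It starts standing in the row on the shelf. May be absent.
- bottle_7: white plastic bottle: square body 46 x 46 mm, 94 mm high, round cap 28 mm across from 98 up to the top at 125 mm; 0.16 to 0.3 kg. Origin: centre of its underside (foot); z runs from foot to cap. It starts standing in the row on the shelf. May be absent.
- shelf: low fixed dark brown shelf for one row of bottles, 500 mm long (y), 82 mm deep (x, away from the robot). Origin: on the counter under its middle; deck at 50 mm. Lane 72 mm deep, centred on x = 0, between a front lip 8 mm proud and a back lip with guard rail up to 100 mm. No dividers, ends open. Six places fit at 78 mm spacing (y -195 to 195 mm); standing bottles start at two of -195, -39, 117 mm
- rail: fixed steel rail along y on two posts 240 mm apart, bar centre 212 mm high. Origin: on the counter under its middle; x away from the robot. A plate in its middle, face at x = -15 mm, has two prongs 8 mm thick at y = -32 and 32 mm: level (226 mm high) to x = -40 mm, a V-shaped saddle 18 mm deep with its bottom at x = -58 mm, then rising to tips at x = -96 mm, tops 252 mm high
- hook_seat (a point): middle of the two-prong hook: where the centre of the basket's handle bar lies when it rests in the saddles of both prongs (rail frame x -58, y 0, z 224 mm)
- basket: empty light blue plastic carrying basket, 96 mm (x) by 150 mm (y) by 58 mm high, 0.15 to 0.27 kg, standing on the counter. Origin: centre of its underside. A rigid moulded handle arches over it in its y-z plane
- basket_handle (a point): middle of the handle's straight top bar: 14 mm thick, 120 mm long along the basket's y, 160 mm above the basket's underside
- tape_roll: paper tape roll, 72 mm across, 25 mm high, lying flat; bystander. Origin: centre of its underside
- tray: shallow steel tray 80 x 150 x 22 mm under the rail; bystander. Origin: centre of its underside
- tablet_jar: small jar, 52 mm across, 50 mm high; bystander. Origin: centre of its underside
- gauze_carton: carton 60 x 80 x 42 mm; bystander. Origin: centre of its underside
Things that resemble listed ones, but are neither listed nor needed, are in the scene too. Leave any green look-alike of the bottle_2 alone. Leave any green look-alike of the basket alone.

How it is judged:
By the outcome, as a careful person would: the job done as asked, in the order asked, and still so for the second after the job is handed in, with the robot touching nothing.
Of bottle_1, bottle_2, bottle_3, bottle_4 only 3 to 4 are there at a start; the rules pass over those that are not, and their reading is None.
Of bottle_5, bottle_6, bottle_7 only 2 to 2 are there at a start; the rules pass over those that are not, and their reading is None.
At some moment in a run one of basket may be knocked a few centimetres aside while the robot is not near it.
Once in a run the grip may slacken for a moment while it holds something.
It also fails if it takes over 210 s, if anything falls off the work surface, if the arm or the gripper's body presses on something with over 40 N, if the wrist force passes 120 N, or if a joint passes its speed limit or range.

## Robot

A 7-joint arm with a two-finger parallel gripper is mounted at the origin on the work surface. World frame = base frame: x ahead of the robot, y to its left, z up, the work surface at z = 0. Lengths are in m, angles in rad, forces in N, time in s.
With the tool pointing down it reaches from about 0.425 to 0.825 m from the base axis. Payload 3.6 kg.
Tool frame: the origin (TCP) lies midway between the tips of the shut fingers; the grasp point (between the pads) lies 19 mm behind it; z points along the fingers, y is the line along which they close (so a half turn about z gives the same grasp; the last joint's range is limited). The gripper opens to 85 mm and grips with 20 to 120 N. Pads are 22 mm wide; open, the fingers measure 114 mm over their backs; the gripper's body (76 mm by 85 mm) begins 54 mm behind the grasp point. The pads swing forward as they close: fully open they stand 13 mm farther back than shut.
Start: joints at [1.101, 0.615, -0.013, 1.423, 0.008, 1.103, -0.04], TCP at [0.279, -0.587, 0.231] pointing down, gripper open.
Joint ranges: [-3.12, 3.12], [-0.3, 2.06], [-1.34, 1.32], [0.26, 2.42], [-1.36, 4.5], [0.01, 1.98], [-2.84, 2.84]. Speed limits (rad/s): [2.79, 2.79, 3.14, 3.14, 3.14, 3.14, 3.14].

## Interface

Orientations are given as a unit quaternion [x, y, z, w].
In Python, from workcell import r, ik, camera, calibration, monitor gives the robot as it stands. Calls block until the motion is done:
- r.move_ptp(position, orientation): joint-space move of the TCP to a pose.
- r.move_l(position, orientation=None, velocity=0.15): straight line of the TCP; orientation=None keeps the orientation; velocity is the mean speed in m/s.
- r.goto_joints(angles): joint-space move.
- r.set_gripper(opening, grip_force=None): opening from 0.0 (shut) to 1.0 (fully open); grip_force is the grip in N (None keeps the last); returns when the fingers have stopped.
- r.hold(seconds).
- ik(position, orientation): joint angles nearest the present ones, or None.
- camera(name): name is "scene" or "top" or "wrist"; returns the picture (480x640x3 uint8, red, green, blue); there is no depth.
- calibration(name): a dict with "fx", "fy", "cx", "cy" (pixels), "position" and "rotation" of the camera in the world. Camera axes: x right, y down, z forward; pixel columns grow to the right and rows downward; lengths in m; the calibration is good to about 2 mm. A picture is of the moment at which its call begins: read the wrist's pose just before it. calibration takes no time and is no camera call; for the wrist camera it gives the pose at the moment of the call.
A pose or a line that the arm cannot do raises r.PlanningError and nothing moves.
- r.finish_job(): hands the job in; it is judged then, once.
Readings, each from a call of its own:
- monitor.current_time_s(): time.
- monitor.current_qpos(): joint angles.
- monitor.current_qd(): joint speeds.
- monitor.current_effort(): joint torques, N m.
- monitor.current_tcp_pos(): TCP position.
- monitor.current_eef_rot(): TCP orientation.
- monitor.current_contact_force(): force on the tool from outside, world axes, zero at the start.
- monitor.current_torque(): the same for the moment, N m.
- monitor.current_width(): opening from 0.0 (shut) to 1.0 (fully open).
- monitor.current_grasp_force(): force on a finger pad.
Only numpy, scipy, OpenCV 4.12 (cv2) and the standard library are available. Lean on these libraries where they do the work, as an engineer would, in place of code of your own. Each camera call takes 0.05 s, during which the arm holds its last target. There are 200 camera calls.

## Working session

There is one attempt and no reset: what is moved stays moved. The work goes in short steps, each a Python script; the robot and the scene stay as the last script left them, time stands still between calls to the robot, and variables do not carry over. Pictures are saved under pics/ and viewed, at most 14 in all, crops included, and the job is handed in when it is done.

```bash
mkdir -p pics; ls
python3 - <<'E'
from workcell import r, ik, camera, calibration, monitor
import cv2
for n in ("scene","top","wrist"):
    im=camera(n); cv2.imwrite(f"pics/{n}0.png",im[:,:,::-1]); print(n,calibration(n))
print(monitor.current_tcp_pos(),monitor.current_eef_rot(),monitor.current_time_s())
E
```

```text
pics
scene {'fx': 458.196485748304, 'fy': 458.196485748304, 'cx': 324.7224561877283, 'cy': 240.38846897187054, 'position': array([1.24904181, 0.18136945, 0.87620998]), 'rotation': array([ 0.56631037,  0.72055948, -0.31552509, -0.2460295 ])}
top {'fx': 452.72892071453674, 'fy': 452.72892071453674, 'cx': 317.6375524744815, 'cy': 241.28289405856813, 'position': array([2.36038839e-01, 4.79825496e-04, 1.31805136e+00]), 'rotation': array([ 0.72809664, -0.67675175,  0.07654277, -0.07761155])}
wrist {'fx': 359.47598554413645, 'fy': 359.47598554413645, 'cx': 316.7477509992014, 'cy': 239.0117816597773, 'position': array([ 0.34990104, -0.55287028,  0.37266448]), 'rotation': array([ 0.83516373, -0.52793257, -0.08304039,  0.12997327])}
[ 0.27823956 -0.58677141  0.23037921] [ 9.75583467e-01  2.19626596e-01 -2.52890200e-04 -9.96664763e-04] 0.15
```

View pics/scene0.png

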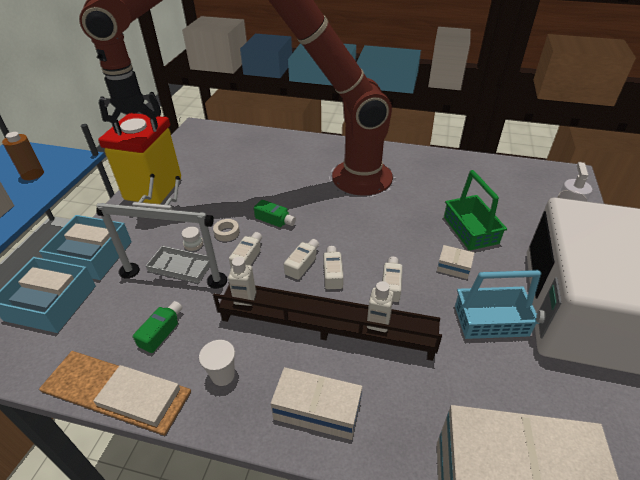

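View pics/top0.png

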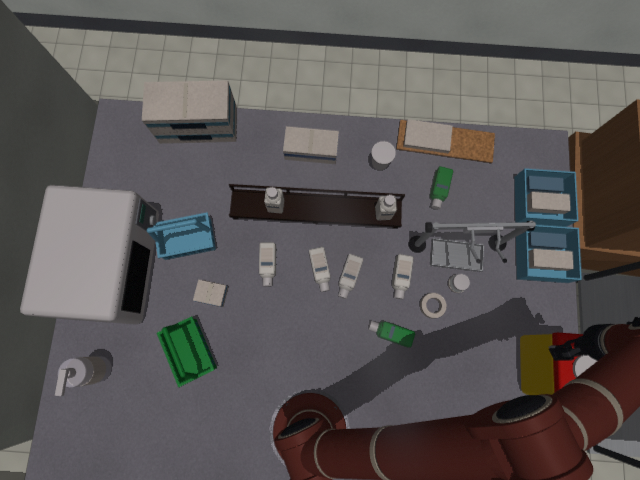

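The top view shows four white lying bottles at about (267,263), (320,268), (350,275) and (403,275). Two more stand at (273,200) and (387,207). The basket is at (184,237), with rail post bases near (417,243) and (500,243). The decoys are green.

```bash
cat > h.py <<'E'
from workcell import r, ik, camera, calibration, monitor
import numpy as np, cv2
from scipy.spatial.transform import Rotation as R
def ray(cal,px):
    px=np.atleast_2d(px).astype(float)
    d=np.c_[(px[:,0]-cal['cx'])/cal['fx'],(px[:,1]-cal['cy'])/cal['fy'],np.ones(len(px))]
    return cal['position'],R.from_quat(cal['rotation']).apply(d)
def onz(cal,px,z):
    p,d=ray(cal,px); return p+d*((z-p[2])/d[:,2])[:,None]
def proj(cal,P):
    c=R.from_quat(cal['rotation']).inv().apply(np.atleast_2d(P)-cal['position'])
    return np.c_[cal['fx']*c[:,0]/c[:,2]+cal['cx'],cal['fy']*c[:,1]/c[:,2]+cal['cy']]
def quat(zt,yt):
    z=np.array(zt,float);z/=np.linalg.norm(z);y=np.array(yt,float);y-=z*(y@z);y/=np.linalg.norm(y)
    return R.from_matrix(np.c_[np.cross(y,z),y,z]).as_quat()
E
python3 - <<'E'
from h import *
im=cv2.imread('pics/top0.png');cal=calibration('top')
hsv=cv2.cvtColor(im,cv2.COLOR_BGR2HSV)
def blobs(m,lo,hi,name,z):
    for c in cv2.findContours(m,cv2.RETR_EXTERNAL,cv2.CHAIN_APPROX_NONE)[0]:
        a=cv2.contourArea(c)
        if lo<a<hi:
            b=cv2.minAreaRect(c);p=cv2.boxPoints(b);print(name,a,np.round(b[0]),np.round(onz(cal,p,z)[:,:2],3).tolist())
roi=np.zeros(im.shape[:2],np.uint8);roi[180:310,225:420]=255
w=cv2.inRange(hsv,(0,0,120),(179,40,255))&roi
w=cv2.morphologyEx(w,cv2.MORPH_CLOSE,np.ones((5,5)))
blobs(w,150,2000,'white',.04)
b=cv2.inRange(hsv,(95,60,80),(115,255,255));roi[:]=0;roi[200:270,140:220]=255
blobs(cv2.morphologyEx(b&roi,cv2.MORPH_CLOSE,np.ones((9,9))),500,9000,'blue',.058)
br=cv2.inRange(im,(0,0,0),(40,40,60));roi[:]=0;roi[180:235,225:410]=255
blobs(cv2.morphologyEx(br&roi,cv2.MORPH_CLOSE,np.ones((9,9))),2000,20000,'shelf',.05)
cv2.imwrite('pics/topc.png',cv2.resize(im[175:310,140:540],None,fx=2,fy=2,interpolation=cv2.INTER_CUBIC))
E
```

```text
white 525.5 [403. 276.] [[0.377, -0.208], [0.5, -0.221], [0.497, -0.264], [0.374, -0.25]]
white 523.0 [349. 276.] [[0.371, -0.047], [0.49, -0.078], [0.479, -0.12], [0.361, -0.088]]
white 525.5 [320. 269.] [[0.493, 0.038], [0.506, -0.004], [0.387, -0.039], [0.374, 0.002]]
white 529.0 [266. 264.] [[0.502, 0.181], [0.505, 0.138], [0.384, 0.127], [0.381, 0.169]]
white 204.0 [388. 203.] [[0.673, -0.161], [0.676, -0.206], [0.627, -0.207], [0.624, -0.163]]
white 207.5 [273. 195.] [[0.626, 0.178], [0.675, 0.178], [0.673, 0.132], [0.624, 0.132]]
blue 2037.0 [180. 237.] [[0.531, 0.509], [0.579, 0.337], [0.469, 0.302], [0.422, 0.472]]
shelf 5031.5 [316. 206.] [[0.567, 0.28], [0.671, 0.286], [0.678, -0.23], [0.574, -0.228]]
```

View pics/topc.png

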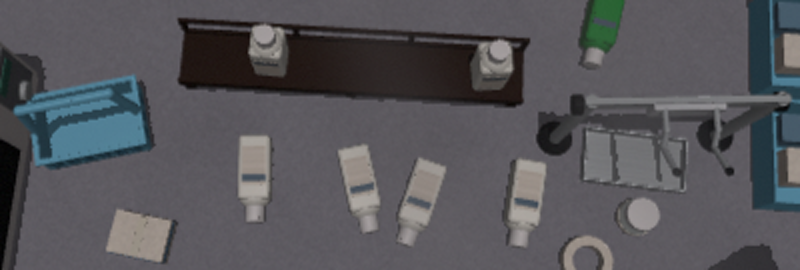

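Run:
```python
from h import *
r.move_ptp([.42,0.0,.42],[1,0,0,0])
cal=calibration('wrist');im=camera('wrist')[:,:,::-1].copy();cv2.imwrite('pics/w1.png',im)
import pickle;pickle.dump(cal,open('w1.pkl','wb'));print(cal,monitor.current_time_s())
# ik feasibility
for t in (35,45,55):
  t=np.radians(t); 
  d0=[np.sin(t),0,-np.cos(t)];d1=[np.cos(t),0,-np.sin(t)]
  for yy in (.15,-.24):
    for s in (1,-1):
      a=ik([.44,yy,.015],quat(d0,[0,-s,0]));b=ik([.63,yy,.11],quat(d1,[0,s,0]))
      print(np.degrees(t),yy,s,None if a is None else np.round(a,2),None if b is None else np.round(b,2))
```

```text
{'fx': 359.47598554413645, 'fy': 359.47598554413645, 'cx': 316.7477509992014, 'cy': 239.0117816597773, 'position': array([ 4.99285886e-01, -2.97957197e-04,  5.61939325e-01]), 'rotation': array([-0.69809273,  0.69916485,  0.10902766, -0.10930705])} 2.4583
35.0 0.15 1 None [ 0.26  1.1  -1.15  2.28  2.34  1.45 -0.67]
35.0 0.15 -1 None [-0.67  0.79  0.37  2.31  2.91  0.81  1.28]
35.0 -0.24 1 None [ 0.8   0.81 -0.42  2.19  3.48  0.66 -1.3 ]
35.0 -0.24 -1 None [ 0.78  0.8  -0.39  2.19  3.5   0.67  1.81]
45.0 0.15 1 None [ 0.29  1.   -1.15  2.19  2.12  1.2  -0.53]
45.0 0.15 -1 None [-0.64  0.71  0.37  2.21  2.98  0.48  1.3 ]
45.0 -0.24 1 None [ 0.9   0.79 -0.65  2.09  3.    0.33 -0.85]
45.0 -0.24 -1 None [ 0.74  0.73 -0.4   2.09  3.46  0.36  1.77]
55.0 0.15 1 None [ 0.12  0.75 -0.74  2.07  1.86  0.69 -0.45]
55.0 0.15 -1 None [-0.61  0.66  0.37  2.09  3.2   0.16  1.13]
55.0 -0.24 1 None [ 0.84  0.74 -0.62  1.98  1.92  0.15  0.16]
55.0 -0.24 -1 None [ 1.1   0.97 -1.15  1.97  1.73  0.58 -2.63]
```

View pics/w1.png

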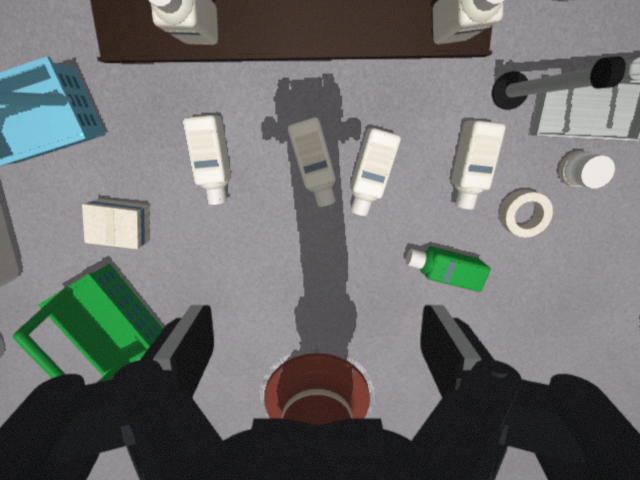

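Run:
```python
from h import *
for t in (-10,0,10,20,28):
  t=np.radians(t); 
  d0=[np.sin(t),0,-np.cos(t)];d1=[np.cos(t),0,-np.sin(t)]
  for yy in (.15,0,-.24):
    for s in (1,-1):
      o=[]
      for x in (.43,.45):
        a=ik([x,yy,.015],quat(d0,[0,-s,0]));o.append(None if a is None else np.round(a,2).tolist())
      b=ik([.64,yy,.11],quat(d1,[0,s,0]))
      print(round(np.degrees(t)),yy,s,o[0],o[1],None if b is None else np.round(b,2).tolist())
```

```text
-10 0.15 1 [-0.08, 0.77, -0.4, 2.02, 0.38, 0.59, -2.31] [-0.08, 0.78, -0.39, 1.97, 0.35, 0.62, -2.26] [-1.02, 1.57, 0.74, 2.29, 2.32, 1.58, -2.54]
-10 0.15 -1 [0.31, 1.06, -1.13, 2.01, 1.02, 1.02, 0.2] [0.32, 1.08, -1.15, 1.96, 1.02, 1.07, 0.23] [-1.02, 1.57, 0.74, 2.29, 2.32, 1.58, 0.6]
-10 0 1 [0.14, 0.74, -0.28, 2.09, 0.34, 0.54, -1.97] [0.14, 0.75, -0.28, 2.03, 0.32, 0.58, -1.94] [0.65, 1.71, -0.97, 2.33, 3.77, 1.85, -0.28]
-10 0 -1 [0.58, 0.98, -1.03, 2.08, 1.0, 0.95, 0.5] [0.58, 1.01, -1.06, 2.02, 1.0, 1.0, 0.52] [-0.83, 1.93, 1.12, 2.37, 2.4, 1.63, 0.02]
-10 -0.24 1 [0.5, 0.77, -0.12, 1.94, 0.27, 0.62, -1.4] [0.48, 0.78, -0.12, 1.88, 0.25, 0.66, -1.39] [0.81, 1.31, -0.33, 2.16, 3.9, 1.77, -1.12]
-10 -0.24 -1 [0.96, 0.96, -0.9, 1.92, 0.94, 0.99, 1.1] [0.95, 0.98, -0.93, 1.87, 0.95, 1.03, 1.1] [0.72, 1.29, -0.2, 2.16, 3.85, 1.86, 1.92]
0 0.15 1 [-0.17, 0.71, -0.32, 2.16, 0.62, 0.36, -2.58] [-0.16, 0.73, -0.32, 2.11, 0.58, 0.39, -2.51] [-0.87, 1.34, 0.56, 2.36, 2.53, 1.64, -2.29]
0 0.15 -1 [0.21, 0.91, -0.95, 2.15, 1.18, 0.77, 0.02] [0.24, 0.94, -0.99, 2.1, 1.17, 0.82, 0.07] [-0.
[... 1679 characters left out ...]
 3.66, 1.2, -1.46]
20 -0.24 -1 [1.08, 0.84, -0.77, 2.3, 1.98, 0.38, 0.22] [1.09, 0.88, -0.83, 2.25, 1.85, 0.44, 0.34] [0.81, 0.96, -0.39, 2.24, 3.59, 1.09, 1.89]
28 0.15 1 None None [0.25, 1.2, -1.15, 2.31, 2.5, 1.62, -0.67]
28 0.15 -1 None None [-0.8, 0.92, 0.56, 2.34, 2.97, 0.99, 1.07]
28 0 1 None None [-0.11, 0.84, 0.08, 2.41, 3.12, 1.19, -1.64]
28 0 -1 None None [-0.18, 0.85, 0.18, 2.41, 3.15, 1.19, 1.42]
28 -0.24 1 [0.78, 0.76, -0.2, 2.39, 3.52, 0.42, 1.85] [0.75, 0.76, -0.2, 2.35, 3.52, 0.38, 1.82] [0.67, 0.84, -0.22, 2.21, 3.62, 0.92, -1.46]
28 -0.24 -1 [1.21, 0.95, -0.91, 2.38, 2.33, 0.53, -0.03] [1.11, 0.89, -0.77, 2.34, 2.45, 0.44, -0.19] [0.79, 0.87, -0.39, 2.21, 3.53, 0.86, 1.84]
```

The wrist view shows the four bottles lying at (208,158), (312,160), (375,168) and (478,162). The shelf's front edge runs along row 58 to 60, and its front corners are at (100,60) and (492,53).

Run:
```python
from h import *
im=cv2.imread('pics/w1.png')
cv2.imwrite('pics/w1c.png',cv2.resize(im[105:225,170:520],(798,274),interpolation=cv2.INTER_CUBIC))
hsv=cv2.cvtColor(im,cv2.COLOR_BGR2HSV)
for row in (130,135,165):print([tuple(hsv[row,c]) for c in range(180,234,3)])
```

```text
[(np.uint8(150), np.uint8(5), np.uint8(147)), (np.uint8(170), np.uint8(5), np.uint8(149)), (np.uint8(25), np.uint8(14), np.uint8(233)), (np.uint8(21), np.uint8(15), np.uint8(242)), (np.uint8(24), np.uint8(15), np.uint8(241)), (np.uint8(21), np.uint8(15), np.uint8(241)), (np.uint8(20), np.uint8(19), np.uint8(240)), (np.uint8(19), np.uint8(20), np.uint8(238)), (np.uint8(17), np.uint8(20), np.uint8(237)), (np.uint8(20), np.uint8(22), np.uint8(237)), (np.uint8(18), np.uint8(24), np.uint8(237)), (np.uint8(25), np.uint8(14), np.uint8(236)), (np.uint8(23), np.uint8(19), np.uint8(176)), (np.uint8(27), np.uint8(21), np.uint8(120)), (np.uint8(15), np.uint8(21), np.uint8(119)), (np.uint8(150), np.uint8(6), np.uint8(138)), (np.uint8(143), np.uint8(6), np.uint8(160)), (np.uint8(128), np.uint8(6), np.uint8(158))]
[(np.uint8(138), np.uint8(8), np.uint8(153)), (np.uint8(150), np.uint8(4), np.uint8(145)), (np.uint8(23), np.uint8(21), np.uint8(216)), (np.uint8(20), np.uint8(22), np.uint8(236)), (np.uint8(20), np.uint8(24), np.uint8(237)), (np.uint8(17), np.uint8(23), np.uint8(237)), (np.uint8(18), np.
[... 636 characters left out ...]
(5), np.uint8(153)), (np.uint8(144), np.uint8(8), np.uint8(154)), (np.uint8(25), np.uint8(15), np.uint8(226)), (np.uint8(101), np.uint8(49), np.uint8(146)), (np.uint8(100), np.uint8(62), np.uint8(144)), (np.uint8(99), np.uint8(51), np.uint8(144)), (np.uint8(101), np.uint8(54), np.uint8(141)), (np.uint8(99), np.uint8(57), np.uint8(142)), (np.uint8(102), np.uint8(50), np.uint8(147)), (np.uint8(98), np.uint8(44), np.uint8(144)), (np.uint8(100), np.uint8(40), np.uint8(146)), (np.uint8(26), np.uint8(17), np.uint8(224)), (np.uint8(25), np.uint8(23), np.uint8(186)), (np.uint8(24), np.uint8(30), np.uint8(120)), (np.uint8(24), np.uint8(22), np.uint8(116)), (np.uint8(140), np.uint8(5), np.uint8(151))]
```

View pics/w1c.png

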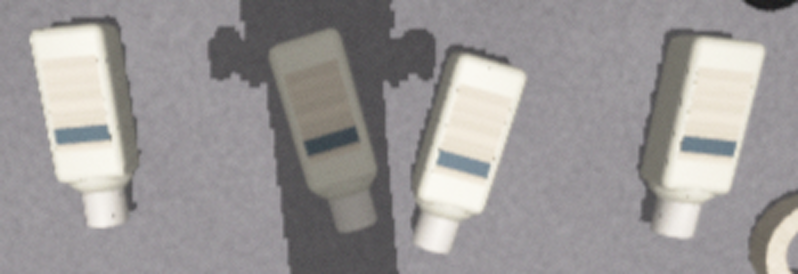

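```bash
cat > meas.py <<'E'
from h import *
def stripes(im,cal):
    hsv=cv2.cvtColor(im,cv2.COLOR_BGR2HSV)
    m=cv2.inRange(hsv,(92,30,20),(112,120,190)); out=[]
    for c in cv2.findContours(m,cv2.RETR_EXTERNAL,cv2.CHAIN_APPROX_NONE)[0]:
        b=cv2.minAreaRect(c); w=sorted(b[1])
        if cv2.contourArea(c)<60 or w[1]>45 or w[0]<3: continue
        P=onz(cal,cv2.boxPoints(b),.046)[:,:2]
        e=sorted([P[1]-P[0],P[2]-P[1]],key=np.linalg.norm); L=np.linalg.norm(e,axis=1)
        if not(.018<L[1]<.042 and L[0]<.016): continue
        a=e[1]/L[1]; a*=np.sign(a[1]); out.append((P.mean(0),np.array([a[1],-a[0]]),L,b[0]))
    return out
E
python3 - <<'E'
from meas import *
import pickle
im=cv2.imread('pics/w1.png');cal=pickle.load(open('w1.pkl','rb'))
for p,a,L,px in stripes(im,cal): print('stripe',p.round(4),'toFoot yaw',np.degrees(np.arctan2(a[1],a[0])).round(1),L.round(3),np.round(px))
g=cv2.cvtColor(im,cv2.COLOR_BGR2GRAY)
for (x0,x1,th) in ((180,236,190),(285,340,105),(345,405,190),(450,510,190)):
    s=g[105:218,x0:x1]; hs=cv2.cvtColor(im[105:218,x0:x1],cv2.COLOR_BGR2HSV)
    m=((s>th)&(hs[...,1]>11)).astype(np.uint8); m=cv2.morphologyEx(m,cv2.MORPH_CLOSE,np.ones((11,11)))
    c=max(cv2.findContours(m,cv2.RETR_EXTERNAL,cv2.CHAIN_APPROX_NONE)[0],key=cv2.contourArea)
    b=cv2.minAreaRect(c);P=onz(cal,cv2.boxPoints(b)+[x0,105],.046)[:,:2]
    e=sorted([P[1]-P[0],P[2]-P[1]],key=np.linalg.norm);L=e[1]*np.sign(e[1][0]);print('rect c',P.mean(0).round(4),'size',np.linalg.norm(e,axis=1).round(4),'yaw',np.degrees(np.arctan2(L[1],L[0])).round(1), 'foot mid',(P.mean(0)+L/2).round(4))
# shelf front bottom edge
br=cv2.inRange(im,(0,0,0),(60,60,80)); pts=[]
for x in range(120,480,8):
    col=np.where(br[30:75,x])[0]
    if len(col): pts.append((x,30+col.max()+.5))
P=onz(cal,pts,0)[:,:2];k=np.polyfit(P[:,1],P[:,0],1);res=P[:,0]-np.polyval(k,P[:,1]);print('front x=%.4f+%.4f y'%(k[1],k[0]),res.std())
for row in (20,40,50):
    xs=np.where(br[row,60:540])[0]+60; print(row,xs.min(),xs.max(),onz(cal,[[xs.min(),row],[xs.max(),row]],.05)[:,:2].round(4).tolist())
print('corners',onz(cal,[[100,60],[492,53]],0)[:,:2].round(4))
E
```

```text
stripe [ 0.2808 -0.2059] toFoot yaw 75.4 [0.007 0.031] [449. 271.]
stripe [ 0.4277 -0.0807] toFoot yaw -15.0 [0.007 0.031] [373. 176.]
stripe [ 0.4385 -0.2323] toFoot yaw -6.2 [0.008 0.032] [480. 169.]
stripe [0.4419 0.002 ] toFoot yaw 17.2 [0.008 0.032] [315. 166.]
stripe [0.4463 0.156 ] toFoot yaw 5.0 [0.008 0.031] [206. 163.]
rect c [0.4479 0.1599] size [0.0494 0.1222] yaw 5.0 foot mid [0.5088 0.1652]
rect c [0.4436 0.0081] size [0.0627 0.1246] yaw 21.5 foot mid [0.5016 0.031 ]
rect c [ 0.4261 -0.0837] size [0.049  0.1271] yaw -15.2 foot mid [ 0.4875 -0.1004]
rect c [ 0.4406 -0.2347] size [0.0491 0.124 ] yaw -7.4 foot mid [ 0.502  -0.2427]
front x=0.5861+-0.0134 y 0.00038007566141049865
20 95 432 [[0.6234, 0.2766], [0.6229, -0.145]]
40 98 489 [[0.6011, 0.277], [0.6004, -0.2196]]
50 100 488 [[0.5897, 0.2766], [0.589, -0.22]]
corners [[ 0.5858  0.306 ]
 [ 0.594  -0.2476]]
```

Run:
```python
from h import *
import pickle
for n,p in (('w2',[.56,0.02,.42]),('w3',[.45,-.33,.42])):
    r.move_ptp(p,[1,0,0,0]);cal=calibration('wrist');im=camera('wrist')[:,:,::-1].copy();cv2.imwrite(f'pics/{n}.png',im);pickle.dump(cal,open(n+'.pkl','wb'));print(cal['position'],monitor.current_time_s())
```

```text
[0.63940816 0.02030576 0.56124401] 3.1333
[ 0.52984741 -0.32730737  0.56271068] 4.5583
```

View pics/w2.png

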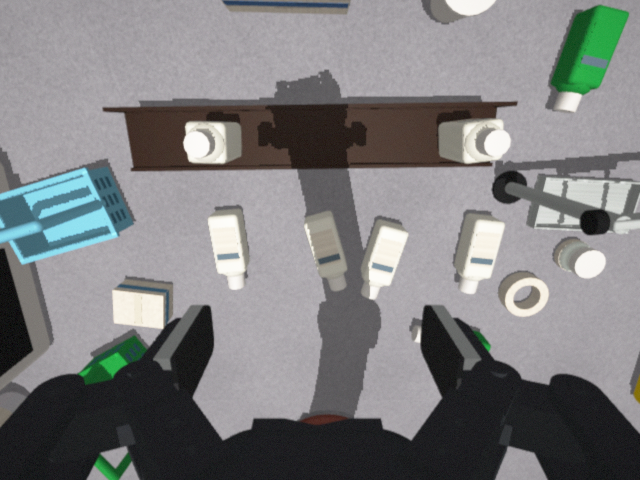

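View pics/w3.png

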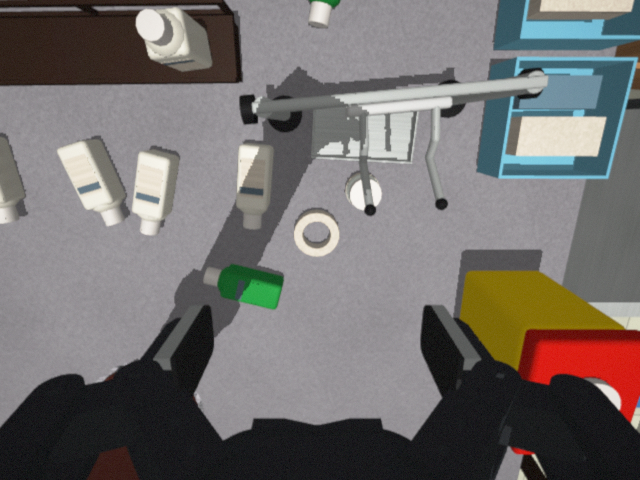

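In w2 the shelf's front lip corners are at (133,169) and (495,165), and the standing caps are at (204,142) and (492,140). In w3 the prong tips are at (370,210) and (441,203), and the post feet are near (285,113) and (450,97).

Run:
```python
from meas import *
import pickle
c2=pickle.load(open('w2.pkl','rb'));c3=pickle.load(open('w3.pkl','rb'))
for n,c in (('w2',c2),('w3',c3)):
    for p,a,L,px in stripes(cv2.imread(f'pics/{n}.png'),c): print(n,'stripe',p.round(4),np.degrees(np.arctan2(a[1],a[0])).round(1),L.round(3),np.round(px))
print('lip',onz(c2,[[133,170],[495,166]],.058).round(4).tolist())
im=cv2.imread('pics/w2.png');br=cv2.inRange(im,(0,0,0),(60,60,80))
pts=[(x,150+np.where(br[150:180,x])[0].max()+.5) for x in range(140,490,8) if br[150:180,x].any()]
for z in (.058,.05,0):
  P=onz(c2,pts,z)[:,:2];k=np.polyfit(P[:,1],P[:,0],1);print('front',z,k.round(4))
print('caps',onz(c2,[[197,142],[492,140]],.175).round(4).tolist())
g=cv2.cvtColor(im,cv2.COLOR_BGR2GRAY)
cc=cv2.HoughCircles(cv2.medianBlur(g[110:175,170:520],3),cv2.HOUGH_GRADIENT,1,40,param1=120,param2=10,minRadius=11,maxRadius=16)[0]
for x,y,rad in cc[:6]:print((x+170,y+110,rad),onz(c2,[[x+170,y+110]],.175)[0].round(4))
tips=onz(c3,[[370,210],[441,203]],.248);print('tips',tips.round(4).tolist(),np.linalg.norm(tips[0]-tips[1]))
f=onz(c3,[[285,113],[450,97]],.005);print('feet',f.round(4).tolist(),np.linalg.norm(f[0]-f[1]))
for q in (tips,f):
  u=q[0]-q[1];u/=np.linalg.norm(u);print('yaw of rail y',np.degrees(np.arctan2(-u[0],u[1])))
# blobs black tips
b=cv2.inRange(cv2.imread('pics/w3.png')[195:220,355:455],(0,0,0),(45,45,45))
n,l,s,ce=cv2.connectedComponentsWithStats(b);print(s[1:],ce[1:]+[355,195])
```

```text
w2 stripe [ 0.4276 -0.0807] -14.9 [0.007 0.032] [382. 267.]
w2 stripe [ 0.4384 -0.2322] -6.7 [0.007 0.032] [481. 261.]
w2 stripe [0.4421 0.0017] 16.3 [0.007 0.031] [329. 258.]
w2 stripe [0.4463 0.156 ] 4.6 [0.007 0.031] [228. 256.]
w2 stripe [ 0.7159 -0.3402] -11.4 [0.008 0.033] [594.  61.]
w3 stripe [ 0.2808 -0.2059] 73.8 [0.007 0.031] [239. 290.]
w3 stripe [ 0.4277 -0.0808] -14.5 [0.007 0.032] [147. 198.]
w3 stripe [ 0.4384 -0.2331] -7.0 [0.008 0.031] [251. 191.]
w3 stripe [0.4419 0.002 ] 15.4 [0.008 0.032] [ 89. 188.]
lip [[0.5778, 0.2747, 0.058], [0.5832, -0.2259, 0.058]]
front 0.058 [-0.0136  0.5822]
front 0.05 [-0.0136  0.5813]
front 0 [-0.0136  0.5756]
caps [[0.6209, 0.1446, 0.175], [0.6228, -0.1615, 0.175]]
(np.float32(198.5), np.float32(142.5), np.float32(15.4)) [0.6204 0.1431 0.175 ]
(np.float32(496.5), np.float32(143.5), np.float32(13.2)) [ 0.6193 -0.1667  0.175 ]
(np.float32(458.5), np.float32(122.5), np.float32(14.3)) [ 0.6401 -0.1247  0.175 ]
tips [[0.4571, -0.3752, 0.248], [0.4637, -0.438, 0.248]] 0.06324281827692463
feet [[0.5458, -0.2806, 0.005], [0.5684, -0.5197, 0.005]] 0.2401936911887651
yaw of rail y 5.991287210542241
yaw of rail y 5.417246498810804
[[81  4 11 10 88]
 [10 10 10 10 77]] [[441.07954545 203.44318182]
 [369.77922078 209.57142857]]
```

```bash
cat > plan.py <<'E'
from meas import *
ST={'c':(.4463,.156,4.7),'a':(.442,.0019,16.3),'b':(.4277,-.0807,-14.9),'d':(.4384,-.2326,-6.8)}
YAW=np.arctan(.0136)
def place_xy(k): 
    l=.078*k-.195; return np.array([.6207-.0136*l,.025+l])
def pick_pose(st,t,s,sg,zc=.025,off=.014):
    x,y,psi=st;u=np.array([np.cos(np.radians(psi)),np.sin(np.radians(psi)),0])
    d=u*np.sin(t)+[0,0,-np.cos(t)]
    return np.array([x,y,zc])+u*(.062-s)+off*d, quat(d,sg*np.array([u[1],-u[0],0])),d
def place_pose(xy,t,s,sg,off=.014,dz=0.0):
    u=np.array([np.cos(YAW),np.sin(YAW),0]);d=u*np.cos(t)+[0,0,-np.sin(t)]
    return np.array([*xy,.05+s+dz])+off*d, quat(d,sg*np.array([-u[1],u[0],0])),d
E
python3 - <<'E'
from plan import *
r.move_ptp([.5,0.02,.35],[1,0,0,0])
for t in (12,16,20,24,28,32):
  tr=np.radians(t)
  for s in (.035,.05,.065):
    print(t,s,{n:''.join('01'[ik(*pick_pose(st,tr,s,sg)[:2]) is not None] for sg in(1,-1)) for n,st in ST.items()},{k:''.join('01'[ik(*place_pose(place_xy(k),tr,s,sg)[:2]) is not None] for sg in(1,-1)) for k in (1,2,3,5)})
E
```

```text
12 0.035 {'c': '11', 'a': '11', 'b': '11', 'd': '11'} {1: '11', 2: '00', 3: '00', 5: '11'}
12 0.05 {'c': '11', 'a': '11', 'b': '11', 'd': '11'} {1: '00', 2: '00', 3: '00', 5: '11'}
12 0.065 {'c': '11', 'a': '11', 'b': '11', 'd': '11'} {1: '00', 2: '00', 3: '00', 5: '11'}
16 0.035 {'c': '11', 'a': '11', 'b': '11', 'd': '11'} {1: '11', 2: '00', 3: '00', 5: '11'}
16 0.05 {'c': '11', 'a': '11', 'b': '11', 'd': '11'} {1: '00', 2: '00', 3: '00', 5: '11'}
16 0.065 {'c': '11', 'a': '11', 'b': '00', 'd': '11'} {1: '00', 2: '00', 3: '00', 5: '11'}
20 0.035 {'c': '11', 'a': '11', 'b': '01', 'd': '11'} {1: '11', 2: '00', 3: '00', 5: '11'}
20 0.05 {'c': '11', 'a': '00', 'b': '00', 'd': '11'} {1: '00', 2: '00', 3: '00', 5: '11'}
20 0.065 {'c': '11', 'a': '00', 'b': '00', 'd': '11'} {1: '00', 2: '00', 3: '00', 5: '11'}
24 0.035 {'c': '11', 'a': '00', 'b': '00', 'd': '11'} {1: '11', 2: '00', 3: '00', 5: '11'}
24 0.05 {'c': '11', 'a': '00', 'b': '00', 'd': '11'} {1: '11', 2: '00', 3: '00', 5: '11'}
24 0.065 {'c': '00', 'a': '00', 'b': '00', 'd': '11'} {1: '11', 2: '00', 3: '00', 5: '11'}
28 0.035 {'c': '11', 'a': '00', 'b': '00', 'd': '11'} {1: '11', 2: '11', 3: '11', 5: '11'}
28 0.05 {'c': '00', 'a': '00', 'b': '00', 'd': '11'} {1: '11', 2: '00', 3: '11', 5: '11'}
28 0.065 {'c': '00', 'a': '00', 'b': '00', 'd': '11'} {1: '11', 2: '00', 3: '11', 5: '11'}
32 0.035 {'c': '00', 'a': '00', 'b': '00', 'd': '11'} {1: '11', 2: '11', 3: '11', 5: '11'}
32 0.05 {'c': '00', 'a': '00', 'b': '00', 'd': '11'} {1: '11', 2: '11', 3: '11', 5: '11'}
32 0.065 {'c': '00', 'a': '00', 'b': '00', 'd': '00'} {1: '11', 2: '11', 3: '11', 5: '11'}
```

Run:
```python
from plan import *
J=[('d',2,32,.045),('c',3,28,.035),('a',1,20,.035),('b',5,15,.045)]
f=lambda p,q:(lambda a:None if a is None else np.round(a,2).tolist())(ik(p,q))
for n,k,t,s in J:
  t=np.radians(t);xy=place_xy(k)
  for sg in (1,-1):
    p,q,d=pick_pose(ST[n],t,s,sg,.023,.012);P,Q,D=place_pose(xy,t,s,sg,.012)
    z=np.array([0,0,1.]);x=np.array([1.,0,0])
    print(n,sg,'pick',f(p,q))
    for h,dx in ((.08,0),(.08,.04),(.2,.0),(.2,.08),(.3,.1)):print('  lift',h,dx,f(p+h*z+dx*x,q))
    print('place',f(P,Q))
    for h,dx in ((.04,0),(.1,0),(.1,-.06),(.2,0)): print('  above',h,dx,f(P+h*z+dx*x,Q))
    print('  back',f(P-.09*D,Q),f(P+.1*z-.06*D,Q))
```

```text
d 1 pick [0.57, 0.79, -0.01, 2.41, 3.54, 0.6, 1.63]
  lift 0.08 0 [0.71, 0.58, -0.2, 2.37, 3.52, 0.33, 1.63]
  lift 0.08 0.04 [0.66, 0.6, -0.21, 2.28, 3.49, 0.27, 1.6]
  lift 0.2 0.0 [1.04, 0.35, -0.62, 2.24, -0.01, 0.09, -1.18]
  lift 0.2 0.08 [0.81, 0.42, -0.47, 2.08, 0.18, 0.15, -1.43]
  lift 0.3 0.1 [0.81, 0.3, -0.48, 1.89, -0.01, 0.43, -1.29]
place [0.67, 1.21, -1.15, 2.38, 2.66, 1.33, -0.5]
  above 0.04 0 [0.68, 1.07, -1.15, 2.38, 2.6, 1.24, -0.55]
  above 0.1 0 [0.7, 0.88, -1.15, 2.35, 2.5, 1.06, -0.59]
  above 0.1 -0.06 None
  above 0.2 0 [0.77, 0.57, -1.14, 2.25, 2.34, 0.72, -0.58]
  back None None
d -1 pick [1.03, 0.91, -0.72, 2.39, 2.67, 0.59, -0.54]
  lift 0.08 0 [1.1, 0.7, -0.8, 2.36, 2.42, 0.39, -0.37]
  lift 0.08 0.04 [1.05, 0.73, -0.81, 2.27, 2.25, 0.38, -0.22]
  lift 0.2 0.0 [1.35, 0.49, -1.1, 2.23, 1.23, 0.29, 0.74]
  lift 0.2 0.08 [1.11, 0.53, -0.93, 2.07, 1.1, 0.32, 0.83]
  lift 0.3 0.1 [1.2, 0.45, -1.08, 1.89, 0.63, 0.53, 1.26]
place [-0.25, 0.89, 0.37, 2.41, 3.3, 1.16, 1.26]
  above 0.04 0 [-0.25, 0.77, 0.37, 2.41, 3.32, 1.04, 1.28]
  above 0.1 0 [-0.26, 0.61, 0
[... 2955 characters left out ...]
 0.1 -0.06 None
  above 0.2 0 [-0.0, 0.74, -0.96, 2.27, 2.33, 1.47, -0.89]
  back None None
b -1 pick [0.45, 0.74, -0.5, 2.37, 2.02, 0.41, -0.58]
  lift 0.08 0 [0.61, 0.58, -0.72, 2.32, 1.39, 0.43, 0.03]
  lift 0.08 0.04 [0.63, 0.64, -0.77, 2.22, 1.29, 0.51, 0.15]
  lift 0.2 0.0 [0.9, 0.4, -1.05, 2.17, 0.76, 0.64, 0.65]
  lift 0.2 0.08 [0.8, 0.54, -1.04, 1.98, 0.84, 0.78, 0.6]
  lift 0.3 0.1 [0.86, 0.46, -1.13, 1.78, 0.64, 0.99, 0.82]
place [-1.11, 1.23, 0.75, 2.33, 2.73, 1.15, 0.79]
  above 0.04 0 [-1.1, 1.12, 0.75, 2.34, 2.76, 1.12, 0.87]
  above 0.1 0 [-1.19, 1.05, 0.94, 2.35, 2.9, 0.99, 0.79]
  above 0.1 -0.06 None
  above 0.2 0 [-1.3, 0.85, 1.13, 2.31, 3.06, 0.77, 0.82]
  back None None
```

```bash
cat > act.py <<'E'
from plan import *
Z=np.array([0,0,1.])
def tm(msg): print(msg,round(monitor.current_time_s(),1),'w',round(monitor.current_width(),3),'gf',round(float(np.max(monitor.current_grasp_force())),1),'F',np.round(monitor.current_contact_force(),1))
def line(p,q,v=.15):
    try: r.move_l(p,q,v)
    except r.PlanningError as e:
        a=ik(p,q); dj=None if a is None else np.abs(a-np.array(monitor.current_qpos())).max()
        print('line fail',e,dj)
        if a is None or dj>1.2: raise
        r.goto_joints(a)
def pick(st,t,s,sg,lift=.2,open_=.8):
    p,q,d=pick_pose(st,t,s,sg,.023,.012)
    r.set_gripper(open_); r.move_ptp(p+.12*Z,q); line(p,q,.12)
    r.set_gripper(0.,80); tm('grip'); line(p+lift*Z,q); tm('lifted')
def place(k,t,s,sg):
    P,Q,D=place_pose(place_xy(k),t,s,sg,.012,.003)
    r.move_ptp(P+.2*Z,Q); tm('above'); line(P+.02*Z,Q); line(P,Q,.04); tm('down')
    r.set_gripper(.72); line(P+.17*Z,Q,.12); tm('released')
E
python3 - <<'E'
from act import *
t=np.radians(32)
pick(ST['d'],t,.045,-1)
cv2.imwrite('pics/s1.png',camera('scene')[:,:,::-1])
place(2,t,.045,-1)
cv2.imwrite('pics/s2.png',camera('scene')[:,:,::-1])
E
```

```text
grip 9.4 w 0.529 gf 81.9 F [-2.6 -0.9  5.9]
lifted 10.9 w 0.529 gf 81.6 F [ 0.1  0.4 -2.6]
above 12.2 w 0.532 gf 81.8 F [ 0.3 -0.3 -1.9]
down 14.2 w 0.529 gf 81.8 F [-0.4  0.8 -2.3]
released 16.1 w 0.721 gf 0.0 F [ 0.1 -0.7  0.1]
```

View pics/s2.png

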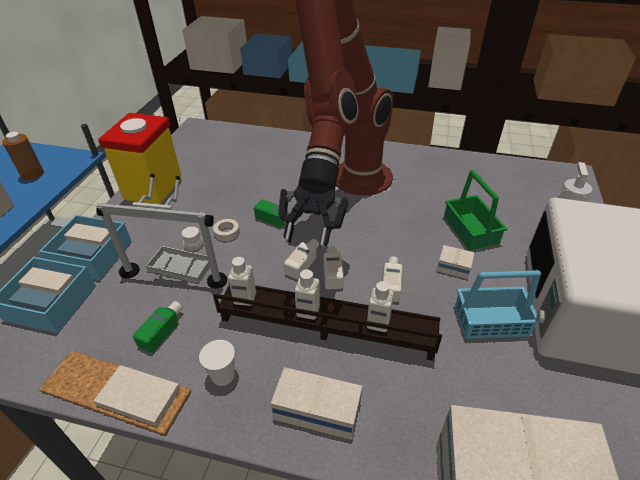

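The scene view shows the first bottle standing upright on the shelf at (307,295), between the two that were already there.

Run:
```python
from act import *
t=np.radians(28)
try: pick(ST['c'],t,.035,-1); sg=-1
except r.PlanningError: pick(ST['c'],t,.035,1); sg=1
place(3,t,.035,sg)
t=np.radians(15)
try: pick(ST['b'],t,.045,-1); sg=-1
except r.PlanningError: pick(ST['b'],t,.045,1); sg=1
cv2.imwrite('pics/s3.png',camera('scene')[:,:,::-1])
place(5,t,.045,sg)
cv2.imwrite('pics/s4.png',camera('scene')[:,:,::-1])
```

```text
grip 20.1 w 0.531 gf 82.0 F [-2.4 -0.5  6.2]
lifted 21.7 w 0.522 gf 84.6 F [ 0.3  0.5 -2.4]
above 23.4 w 0.529 gf 84.9 F [ 0.5 -0.1 -2.8]
down 25.4 w 0.526 gf 85.0 F [-0.4  0.2 -2.2]
released 27.3 w 0.718 gf 0.0 F [-1.  -0.2 -0.7]
grip 31.1 w 0.525 gf 82.2 F [-1.3 -0.5  5.6]
lifted 35.6 w 0.525 gf 82.1 F [ 0.1 -0.5 -1.8]
above 37.1 w 0.527 gf 82.1 F [-0.5 -0.6 -2.9]
down 39.1 w 0.523 gf 82.1 F [ 0.4  0.2 -1.5]
released 41.0 w 0.72 gf 0.0 F [0.5 0.3 0.7]
```

Run:
```python
from act import *
NEW=(.445,-.2326,-6.8)
for sg in (-1,1):
    try: pick(ST['a'],0.,.055,sg,.1); break
    except r.PlanningError as e: print(e)
p,q,d=pick_pose(NEW,0.,.055,sg,.0245,.012)
r.move_ptp(p+.1*Z,q); line(p,q,.12); tm('down'); r.set_gripper(.8); line(p+.14*Z,q); tm('rel')
t=np.radians(32)
pick(NEW,t,.045,-1)
cv2.imwrite('pics/s5.png',camera('scene')[:,:,::-1])
place(1,t,.045,-1)
cv2.imwrite('pics/s6.png',camera('scene')[:,:,::-1])
r.move_ptp([.56,.02,.42],[1,0,0,0])
import pickle
cal=calibration('wrist');cv2.imwrite('pics/w4.png',camera('wrist')[:,:,::-1]);pickle.dump(cal,open('w4.pkl','wb'))
```

```text
grip 44.1 w 0.528 gf 82.4 F [-0.6 -1.5  6.5]
lifted 44.9 w 0.527 gf 81.9 F [ 0.   0.1 -2.5]
down 46.8 w 0.529 gf 81.9 F [ 1.9  0.7 -2.2]
rel 48.3 w 0.802 gf 0.0 F [-0.1  1.6  0.6]
grip 51.0 w 0.529 gf 82.1 F [-3.5 -0.6  6.1]
lifted 53.7 w 0.53 gf 81.8 F [-0.7  0.1 -2.5]
above 55.1 w 0.528 gf 81.7 F [-0.2  0.3 -2.6]
down 57.1 w 0.529 gf 81.7 F [-0.3 -0.2 -3.1]
released 59.0 w 0.718 gf 0.0 F [ 0.2 -0.2  0.1]
```

View pics/w4.png

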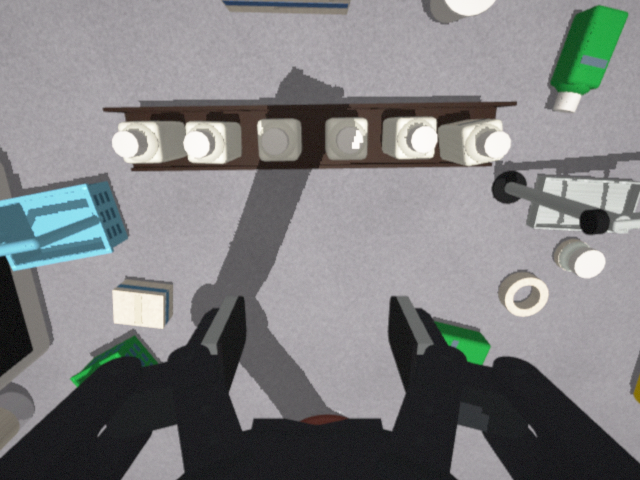

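View pics/s6.png

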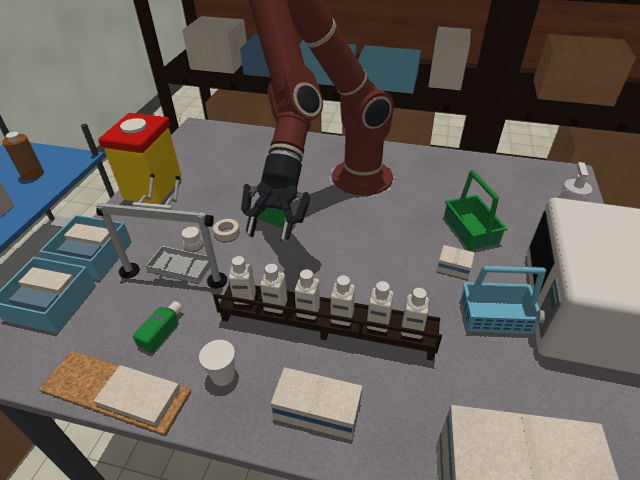

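All six bottles stand upright in the row in both views. The basket has shifted slightly, so I'll look at it again from above.

Run:
```python
from h import *
import pickle
r.move_ptp([.46,.30,.42],[1,0,0,0])
cal=calibration('wrist');cv2.imwrite('pics/w5.png',camera('wrist')[:,:,::-1]);pickle.dump(cal,open('w5.pkl','wb'))
cv2.imwrite('pics/t5.png',camera('top')[:,:,::-1]);print(cal['position'])
```

```text
[0.53968025 0.29855783 0.56265222]
```

View pics/w5.png

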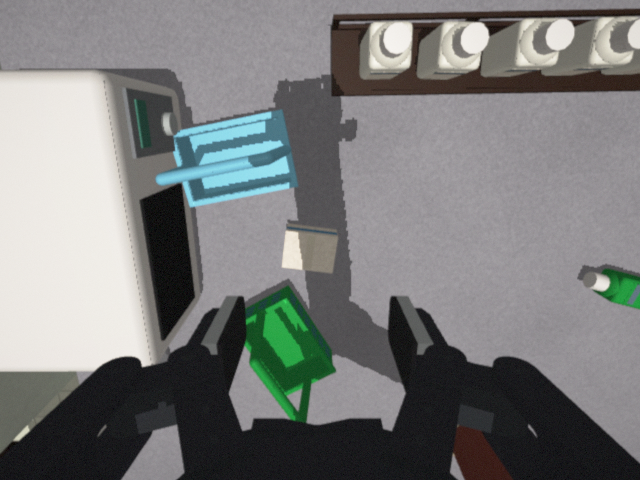

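Run:
```python
from h import *
import pickle
c=pickle.load(open('w5.pkl','rb'));im=cv2.imread('pics/w5.png')
rim=onz(c,[[175,135],[281,110],[296,187],[190,207]],.058)[:,:2];print('rim',rim.round(4).tolist(),rim.mean(0).round(4),[np.linalg.norm(rim[i]-rim[i-1]).round(3) for i in range(4)])
for a,b in ((0,1),(3,2)): u=rim[a]-rim[b];print('yaw',np.degrees(np.arctan2(-u[0],u[1])).round(1))
h=onz(c,[[160,180],[265,159]],.16);u=h[0]-h[1];print('bar',h.round(4).tolist(),np.linalg.norm(u).round(4),'mid',h.mean(0).round(4),'yaw',np.degrees(np.arctan2(-u[0],u[1])).round(1))
# bar centreline: by column, handle brightness profile
hsv=cv2.cvtColor(im,cv2.COLOR_BGR2HSV)
for x in (170,185,200,215,230,245): print(x,[(y,int(hsv[y,x,2])) for y in range(145,195,2)])
# second view: top camera prediction for check
ct=calibration('top');print('top px pred',proj(ct,h).round(1).tolist(), proj(ct,np.c_[rim,[.058]*4]).round(1).tolist())
t=cv2.imread('pics/t5.png');cv2.imwrite('pics/t5c.png',cv2.resize(t[195:275,130:230],(800,640)[::1],interpolation=cv2.INTER_CUBIC)[:600])
```

```text
rim [[0.5266, 0.4892], [0.558, 0.3452], [0.4558, 0.3275], [0.4275, 0.4799]] [0.492  0.4105] [np.float64(0.1), np.float64(0.147), np.float64(0.104), np.float64(0.155)]
yaw 12.3
yaw 10.5
bar [[0.4811, 0.4733, 0.16], [0.5037, 0.355, 0.16]] 0.1204 mid [0.4924 0.4142 0.16  ] yaw 10.8
170 [(145, 65), (147, 65), (149, 64), (151, 79), (153, 114), (155, 119), (157, 117), (159, 117), (161, 120), (163, 115), (165, 116), (167, 116), (169, 108), (171, 136), (173, 193), (175, 218), (177, 227), (179, 226), (181, 214), (183, 172), (185, 108), (187, 36), (189, 22), (191, 13), (193, 7)]
185 [(145, 107), (147, 109), (149, 108), (151, 106), (153, 105), (155, 107), (157, 107), (159, 104), (161, 106), (163, 110), (165, 109), (167, 112), (169, 171), (171, 209), (173, 225), (175, 231), (177, 222), (179, 200), (181, 214), (183, 233), (185, 232), (187, 231), (189, 223), (191, 210), (193, 159)]
200 [(145, 141), (147, 133), (149, 128), (151, 130), (153, 131), (155, 130), (157, 132), (159, 137), (161, 186), (163, 223), (165, 178), (167, 192), (169, 220), (171, 232), (173, 229), (175, 218), (177, 177), (179, 114)
[... 410 characters left out ...]
47, 142), (149, 234), (151, 235), (153, 236), (155, 235), (157, 235), (159, 180), (161, 191), (163, 222), (165, 235), (167, 231), (169, 220), (171, 196), (173, 234), (175, 235), (177, 235), (179, 236), (181, 236), (183, 204), (185, 131), (187, 129), (189, 118), (191, 110), (193, 137)]
245 [(145, 202), (147, 236), (149, 236), (151, 238), (153, 237), (155, 222), (157, 174), (159, 209), (161, 229), (163, 234), (165, 225), (167, 209), (169, 223), (171, 238), (173, 237), (175, 238), (177, 238), (179, 237), (181, 204), (183, 131), (185, 126), (187, 111), (189, 117), (191, 188), (193, 237)]
top px pred [[141.8, 233.0], [187.8, 227.9]] [[152.1, 225.5], [203.5, 218.6], [205.1, 253.8], [150.0, 259.7]]
```

View pics/t5c.png

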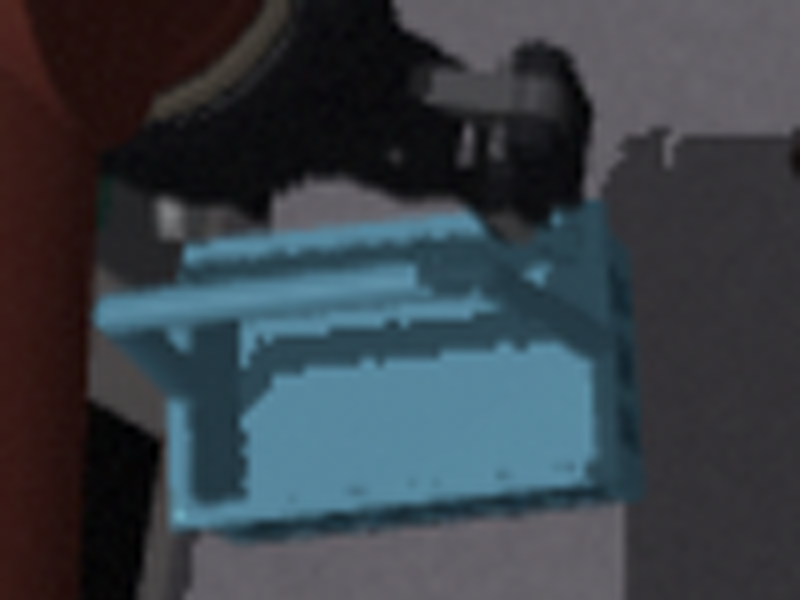

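The bar's ends are at (160,180) and (265,159) in the wrist view, which gives a length of 120.4 mm against the stated 120. Its midpoint is (0.492, 0.414) and its yaw is 11°. The top view agrees, so I'll grasp it.

```bash
cat > bk.py <<'E'
from act import *
SEAT=np.array([.499,-.4045,.224]);RY=np.radians(5.7);UX=np.array([np.cos(RY),np.sin(RY),0])
BAR=np.array([.4924,.4142,.16]);BY=np.radians(11);OFF=np.array([0,0,-.015])
qd=lambda yaw,sg: quat([0,0,-1],sg*np.array([np.cos(yaw),np.sin(yaw),0]))
E
python3 - <<'E'
from bk import *
f=lambda a:None if a is None else np.round(a,2).tolist()
for sg in (1,-1): print(sg,f(ik(BAR+OFF,qd(BY,sg))),f(ik([.46,0,.34],qd(RY,sg))),f(ik(SEAT-.132*UX+OFF+[0,0,.11],qd(RY,sg))),f(ik(SEAT+OFF,qd(RY,sg))))
sg=-1 
r.set_gripper(.45); r.move_ptp(BAR+OFF+.1*Z,qd(BY,sg)); line(BAR+OFF,qd(BY,sg),.1); r.set_gripper(0.,80); tm('grip')
line(BAR+OFF+.03*Z,qd(BY,sg),.1);tm('lift');line(BAR+OFF+.19*Z,qd(BY,sg));tm('up')
cv2.imwrite('pics/s7.png',camera('scene')[:,:,::-1]);print(f(monitor.current_qpos()))
E
```

```text
1 [-1.04, 0.75, 0.54, 1.56, -0.44, 0.96, -0.17] [-0.68, 0.28, 0.84, 1.78, -0.22, 1.18, 0.32] [0.28, 0.49, 0.85, 1.58, -0.39, 1.25, 1.3] [0.29, 0.69, 0.64, 1.49, -0.44, 1.11, 1.13]
-1 [-1.32, 1.05, 1.3, 1.57, -1.04, 1.34, -2.84] [-0.85, 0.36, 1.14, 1.78, -0.35, 1.22, -2.66] [0.17, 0.59, 1.12, 1.58, -0.54, 1.32, -1.69] [0.12, 0.84, 1.07, 1.5, -0.75, 1.26, -1.76]
grip 68.2 w 0.134 gf 78.0 F [-1.5 -1.2  3.5]
lift 68.7 w 0.131 gf 78.2 F [-0.  -0.5 -2.7]
up 69.9 w 0.128 gf 78.2 F [-0.3 -0.8 -3.1]
[-0.19, 0.76, -1.18, 1.25, 0.69, 1.55, 2.07]
```

View pics/s7.png

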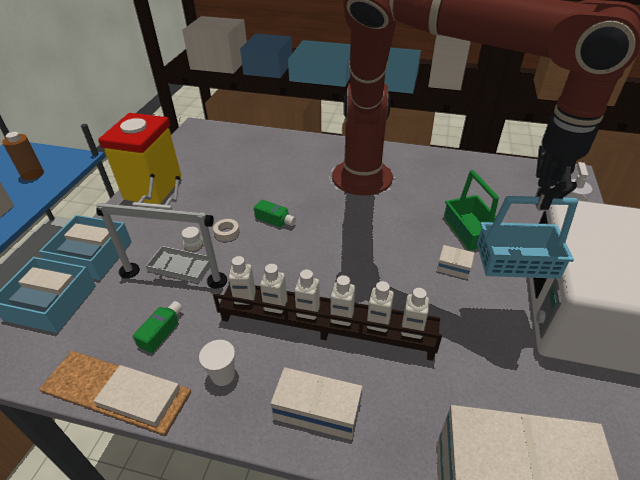

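The basket hangs level from the gripper. I'll carry it to the rail now.

Run:
```python
from bk import *
f=lambda a:None if a is None else np.round(a,2).tolist()
line([.47,.2,.345],qd(BY,-1),.2); print(f(monitor.current_qpos()))
pre=SEAT-.132*UX+OFF
for sg in (-1,1): print(sg,f(ik([.45,0,.345],qd(RY,sg))),f(ik(pre+[0,0,.11],qd(RY,sg))),f(ik(SEAT+OFF,qd(RY,sg))))
```

```text
[0.33, 0.56, -1.29, 1.61, 0.54, 1.39, 2.31]
-1 [0.85, 0.43, -1.31, 1.75, 0.43, 1.3, 2.68] [0.16, 0.6, 1.14, 1.58, -0.55, 1.32, -1.67] [0.1, 0.87, 1.13, 1.5, -0.8, 1.29, -1.72]
1 [-0.64, 0.24, 0.75, 1.79, -0.17, 1.18, 0.27] [0.82, 0.39, -0.01, 1.56, 0.01, 1.19, 0.9] [0.54, 0.63, 0.18, 1.48, -0.12, 1.04, 0.85]
```

Run:
```python
from bk import *
f=lambda a:np.round(a,2).tolist()
line([.47,.18,.43],qd(BY,-1),.2)
r.move_ptp([.46,0,.43],qd(RY,1)); print(f(monitor.current_qpos()))
pre=SEAT-.132*UX+OFF; q=qd(RY,1)
r.move_ptp(pre+.16*Z,q); line(pre+.06*Z,q,.15); tm('pre')
cv2.imwrite('pics/s8.png',camera('scene')[:,:,::-1])
```

```text
[-0.63, 0.2, 0.75, 1.58, -0.14, 1.41, 0.23]
pre 76.1 w 0.104 gf 84.0 F [10.   7.2 -0.7]
```

View pics/s8.png

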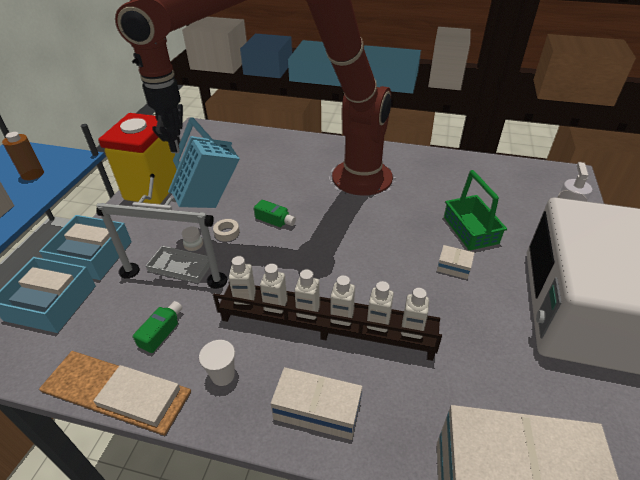

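The basket has tipped in the grip at about (205,170). It either touched the yellow bin or slipped when the grip slackened. I'll back away upward and measure the bin.

Run:
```python
from bk import *
import pickle
q=qd(RY,1);pre=SEAT-.132*UX+OFF
line(pre+.17*Z,q,.1); tm('up'); 
r.move_ptp([.45,-.2,.45],q); tm('away')
cv2.imwrite('pics/s9.png',camera('scene')[:,:,::-1]);cv2.imwrite('pics/w9.png',camera('wrist')[:,:,::-1])
c3=pickle.load(open('w3.pkl','rb'));ct=calibration('top')
print('base corner w3',onz(c3,[[463,270]],0).round(3),' top0',onz(ct,[[521,337]],0).round(3))
# lid corner (+x,+y) triangulate w3 (525,330), top0 (554,334)
o1,d1=ray(c3,[[525,330]]);o2,d2=ray(ct,[[554,334]])
A=np.c_[d1[0],-d2[0]];s=np.linalg.lstsq(A,o2-o1,rcond=None)[0];print('lid',(o1+s[0]*d1[0]).round(3),(o2+s[1]*d2[0]).round(3))
a=cv2.imread('pics/s9.png')[60:260,60:360];b=cv2.imread('pics/w9.png')[100:480]
cv2.imwrite('pics/m9.png',np.vstack([cv2.resize(a,(450,300)),cv2.resize(b,(450,267))]))
```

```text
up 77.4 w 0.112 gf 79.8 F [ 0.3 -0.5 -2.3]
away 78.3 w 0.109 gf 79.8 F [-0.1 -1.1 -2.4]
base corner w3 [[ 0.297 -0.575  0.   ]]  top0 [[ 0.292 -0.586  0.   ]]
lid [ 0.296 -0.578  0.185] [ 0.297 -0.584  0.188]
```

View pics/m9.png

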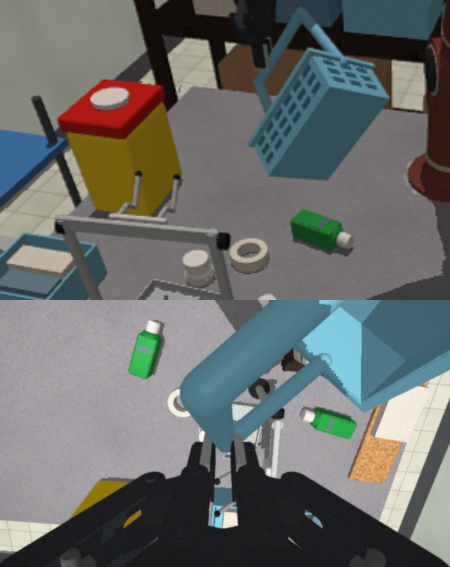

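The yellow bin's corner is at (0.30, -0.58), so the basket didn't reach it. Most likely the slackened grip let the basket tip in the pads. I'll work out the tilt from the handle corners by intersecting rays with the handle plane.

Run:
```python
from bk import *
c=calibration('scene');tcp=np.array(monitor.current_tcp_pos());print('tcp',tcp,monitor.current_torque())
def pl(px,off):
    p,d=ray(c,px);n=UX;k=((tcp+UX*off-p)@n)/(d@n);return p+d*k[:,None]
m=lambda pts:np.array(pts)/1.5+60
H=pl(m([[262,75],[300,12],[345,55]]),0);print('handle',H.round(3).tolist(),np.linalg.norm(H[0]-H[1]).round(3))
for off in (.048,-.048):print(off,pl(m([[250,150],[300,48],[387,97],[330,178]]),off).round(3).tolist())
s=cv2.imread('pics/s9.png');h=cv2.cvtColor(s,cv2.COLOR_BGR2HSV)
b=cv2.inRange(h,(90,60,40),(110,255,255));b[:,:190]=0;b[:60]=0;b[200:]=0;b[:,330:]=0
n,l,st,ce=cv2.connectedComponentsWithStats(b);print(st[1:][st[1:,4]>50])
k=1+np.argmax(st[1:,4]);cc=max(cv2.findContours((l==k).astype(np.uint8),0,1)[0],key=cv2.contourArea)
print(cv2.approxPolyDP(cc,3,True)[:,0].tolist())
```

```text
tcp [ 0.44885437 -0.20166518  0.44975784] [-0.28267549  0.18517433 -0.01383748]
handle [[0.449, -0.205, 0.435], [0.443, -0.143, 0.525], [0.438, -0.088, 0.471]] 0.11
0.048 [[0.499, -0.216, 0.344], [0.49, -0.129, 0.5], [0.479, -0.021, 0.441], [0.487, -0.105, 0.308]]
-0.048 [[0.407, -0.265, 0.28], [0.397, -0.167, 0.454], [0.385, -0.046, 0.388], [0.394, -0.14, 0.238]]
[[ 225   60  105  120 7508]]
[[329, 60], [244, 60], [243, 74], [252, 75], [239, 96], [240, 105], [229, 114], [237, 136], [225, 154], [239, 176], [279, 178], [319, 125], [307, 106], [309, 103], [289, 98], [274, 78], [280, 77], [287, 67], [291, 81], [329, 84]]
```

The bar is tilted about 55°, with its +y end up, and is held roughly 30 mm from its middle. I'll lean the tool to level the basket, set it down on the free counter and regrasp it.

Run:
```python
from bk import *
f=lambda a:None if a is None else np.round(a,2).tolist()
q0=R.from_quat(monitor.current_eef_rot());print(f(monitor.current_qpos()))
for th in (30,40,47,54):
    q=(R.from_rotvec(-np.radians(th)*UX)*q0).as_quat()
    print(th,[f(ik([x,y,z],q)) for x,y,z in ((.46,.0,.4),(.46,.0,.16),(.46,-.12,.35),(.46,-.12,.16))])
```

```text
[-0.44, 0.43, 1.31, 1.47, -0.41, 1.56, 0.95]
30 [[-1.22, 0.42, 1.25, 1.72, 0.13, 1.23, 0.05], [-1.06, 0.81, 1.17, 2.08, -0.33, 0.67, 0.3], [-1.0, 0.44, 1.29, 1.87, 0.08, 0.96, 0.28], [-0.82, 0.76, 1.15, 2.14, -0.37, 0.51, 0.55]]
40 [[-1.24, 0.44, 1.16, 1.75, 0.31, 1.23, -0.12], [-1.15, 0.92, 1.21, 2.07, -0.23, 0.67, 0.15], [-1.05, 0.46, 1.22, 1.92, 0.32, 0.92, 0.02], [-0.92, 0.88, 1.2, 2.17, -0.26, 0.44, 0.38]]
47 [[-1.24, 0.47, 1.11, 1.78, 0.43, 1.24, -0.23], [-1.18, 0.99, 1.2, 2.07, -0.13, 0.67, 0.02], [-1.06, 0.48, 1.16, 1.96, 0.48, 0.91, -0.16], [-0.97, 0.96, 1.21, 2.18, -0.15, 0.41, 0.21]]
54 [[-1.27, 0.53, 1.11, 1.8, 0.5, 1.23, -0.3], [-1.19, 1.02, 1.12, 2.06, 0.08, 0.69, -0.23], [-1.08, 0.54, 1.15, 1.99, 0.59, 0.9, -0.29], [-1.0, 1.03, 1.19, 2.18, 0.05, 0.4, -0.05]]
```

Run:
```python
from bk import *
q0=R.from_quat(monitor.current_eef_rot())
q=(R.from_rotvec(-np.radians(52)*UX)*q0).as_quat()
r.move_ptp([.46,0,.4],q); tm('lean'); line([.46,0,.24],q,.12); r.hold(.2)
F0=np.array(monitor.current_contact_force())
z=.24
while z>.13:
    z-=.004; line([.46,0,z],q,.04); F=np.array(monitor.current_contact_force())
    if np.linalg.norm(F-F0)>3: break
tm('contact'); print(z,F-F0)
cv2.imwrite('pics/s10.png',camera('scene')[:,:,::-1]);cv2.imwrite('pics/t10.png',camera('top')[:,:,::-1])
r.set_gripper(.25); r.hold(.3); r.set_gripper(.5); r.hold(.3); tm('open')
d=R.from_quat(q).as_matrix()[:,2]; line(np.array([.46,0,z])-.08*d,q,.1)
r.move_ptp([.36,-.05,.45],[1,0,0,0])
import pickle
cal=calibration('wrist');im=camera('wrist')[:,:,::-1].copy();cv2.imwrite('pics/w10.png',im);pickle.dump(cal,open('w10.pkl','wb'))
h=cv2.cvtColor(im,cv2.COLOR_BGR2HSV);b=cv2.inRange(h,(90,60,40),(110,255,255))
n,l,st,ce=cv2.connectedComponentsWithStats(b)
for i in range(1,n):
    if st[i,4]>300:
        c=max(cv2.findContours((l==i).astype(np.uint8),0,1)[0],key=cv2.contourArea);print(st[i],cv2.approxPolyDP(c,3,True)[:,0].tolist())
```

```text
lean 79.5 w 0.113 gf 79.6 F [-0.  -1.  -1.2]
contact 81.7 w 0.111 gf 80.5 F [-0.9  1.4  0.6]
0.23199999999999998 [-0.06426291  1.18894183  3.28274599]
open 83.0 w 0.503 gf 0.0 F [-0.6  0.6  0.2]
[ 193   39  127  135 9080] [[314, 39], [193, 44], [199, 86], [195, 93], [207, 97], [226, 173], [312, 169], [319, 93]]
```

Run:
```python
from h import *
import pickle
c=pickle.load(open('w10.pkl','rb'));print(c['position'])
P=[[314,39],[193,44],[195,93],[319,93],[207,97],[226,173],[312,169]]
for z in (0.0,.06,.1,.15):print(z,onz(c,P,z)[:,:2].round(3).tolist())
im=cv2.imread('pics/w10.png');h=cv2.cvtColor(im,cv2.COLOR_BGR2HSV)
b=cv2.inRange(h,(90,60,40),(110,255,255))
V=h[...,2]
for y in range(30,185,5): print(y,''.join(('.' if not b[y,x] else '0123456789'[min(9,V[y,x]//26)]) for x in range(180,335,3)))
for n in ('scene','top'):
    im=camera(n)[:,:,::-1].copy();cv2.imwrite(f'pics/{n}11.png',im);h=cv2.cvtColor(im,cv2.COLOR_BGR2HSV);b=cv2.inRange(h,(90,60,40),(110,255,255))
    N,l,st,ce=cv2.connectedComponentsWithStats(b);print(n,calibration(n)['position'])
    for i in range(1,N):
        if st[i,4]>300:
            k=max(cv2.findContours((l==i).astype(np.uint8),0,1)[0],key=cv2.contourArea);print(st[i],cv2.approxPolyDP(k,2,True)[:,0].tolist())
```

```text
[ 0.43889539 -0.04780111  0.59182028]
0.0 [[0.557, -0.044], [0.55, 0.134], [0.483, 0.138], [0.484, -0.052], [0.477, 0.12], [0.362, 0.099], [0.369, -0.041]]
0.06 [[0.545, -0.045], [0.539, 0.115], [0.479, 0.119], [0.479, -0.052], [0.474, 0.103], [0.37, 0.084], [0.376, -0.042]]
0.1 [[0.537, -0.045], [0.531, 0.103], [0.476, 0.106], [0.476, -0.051], [0.471, 0.091], [0.375, 0.074], [0.381, -0.042]]
0.15 [[0.527, -0.045], [0.522, 0.088], [0.472, 0.091], [0.472, -0.051], [0.468, 0.077], [0.381, 0.062], [0.387, -0.043]]
30 ....................................................
35 ....................................................
40 ...............................88888889999999.......
45 .....9999999999999999999999999999999999999999.......
50 .....9999999999999999999999999999988899888899.......
55 .....89966669966668966668966666976666986666998......
60 .....89988889988899999999999999999999999999997......
65 ......9999999988888986666986666976666996666998......
70 ......9966666976666986666996678998888999888998......
75 ......9999999999999999999999999999998998888998......
80 ......99966669966668
[... 1986 characters left out ...]
 238], [315, 252], [308, 251], [304, 268], [312, 270], [314, 277], [320, 280], [320, 295], [329, 297], [336, 278], [340, 274], [345, 274], [350, 277], [350, 283], [355, 285], [354, 301], [364, 303], [369, 288], [371, 245]]
[273 408  79  25 335] [[273, 408], [273, 412], [351, 432], [351, 428]]
top [2.36038839e-01 4.79825496e-04 1.31805136e+00]
[ 514  168   68  115 4939] [[524, 168], [514, 177], [515, 220], [531, 219], [536, 225], [532, 231], [527, 230], [516, 236], [517, 278], [560, 282], [581, 279], [578, 228], [567, 226], [577, 220], [574, 171]]
[ 284  231   50   64 1440] [[287, 231], [284, 252], [288, 292], [333, 294], [332, 284], [330, 290], [292, 287], [290, 259], [323, 259], [322, 233]]
```

The numeric map shows the basket lying on a long side in free space. Its body spans x 0.477 to 0.537 and y -0.05 to 0.105, and the handle points at the robot. I'll grip the body from above and turn it so the handle is within reach. Then I'll pinch the bar lightly and lift, so the basket swings upright.

Run:
```python
from bk import *
f=lambda a:None if a is None else np.round(a,2).tolist()
C=np.array([.506,.028,.055]);y0=np.radians(1.5);Q=np.array([.48,-.02,.055]);y1=y0-np.pi/2
for sg in (1,-1): print(sg,f(ik(C,qd(y0,sg))),f(ik(Q,qd(y1,sg))),f(ik(Q+.1*Z,qd(y1,sg))))
sg=1
r.set_gripper(1.0); r.move_ptp(C+.13*Z,qd(y0,sg)); line(C,qd(y0,sg),.1); tm('at'); r.set_gripper(0.,50); tm('grip')
line(C+.08*Z,qd(y0,sg),.1); tm('lift')
r.move_ptp(Q+.08*Z,qd(y1,sg)); line(Q+.001*Z,qd(y1,sg),.08); tm('down'); r.set_gripper(1.0); line(Q+.13*Z,qd(y1,sg),.15)
r.move_ptp([.36,0.0,.45],[1,0,0,0])
import pickle
cal=calibration('wrist');im=camera('wrist')[:,:,::-1].copy();cv2.imwrite('pics/w12.png',im);pickle.dump(cal,open('w12.pkl','wb'))
h=cv2.cvtColor(im,cv2.COLOR_BGR2HSV);b=cv2.inRange(h,(90,60,40),(110,255,255));V=h[...,2];b[:,:150]=0
x,y,w,hh=cv2.boundingRect(b[:260]);print(x,y,w,hh)
for yy in range(y,y+hh,5): print(yy,''.join(('.' if not b[yy,k] else '0123456789'[min(9,V[yy,k]//26)]) for k in range(x,x+w,4)))
```

```text
1 [0.04, 0.66, -0.2, 2.0, 0.26, 0.5, -0.33] [-0.37, 0.7, 0.56, 2.09, -0.72, 0.54, -0.83] [-0.5, 0.56, 0.75, 2.01, -0.54, 0.78, -0.98]
-1 [-0.51, 0.75, 0.64, 2.02, -0.77, 0.63, -2.45] [0.59, 0.84, -0.96, 2.06, 1.0, 0.81, 0.6] [0.71, 0.72, -1.15, 1.98, 0.8, 1.0, 0.76]
at 88.7 w 1.008 gf 0.0 F [ 0.4  0.1 -0. ]
grip 89.1 w 0.667 gf 53.4 F [ 0.1 -0.1  4.3]
lift 90.0 w 0.67 gf 53.6 F [ 0.1  0.3 -2.6]
down 92.2 w 0.671 gf 53.5 F [ 0.2 -0.8 -3.2]
228 17 226 210
17 ....................6....................................
22 ....................978888899999.........................
27 ....................999999999999.........................
32 ...............67888988697696699.........................
37 ........678888999888998697696699.........................
42 .67888899988877654..898697696699.........................
47 68888877654.........899999999999.........................
52 .874................899798696699.........................
57 .88.................899697697699.........................
62 .884................899697697699.........................
67 .884................899999999
[... 1244 characters left out ...]
..................
172 .........................................................
177 .........................................................
182 .........................................................
187 .........................................................
192 .........................................................
197 .........................................................
202 .........................................................
207 .........................................................
212 .........................................................
217 .........................................................
222 .........................................................
```

The basket lies on its side with the handle pointing towards +y, and the bar is in reach. I'll pinch it lightly and swing it up about its bottom edge.

Run:
```python
from bk import *
import pickle
c=pickle.load(open('w12.pkl','rb'))
B=onz(c,[[231,47],[243,141]],.048);u=B[0]-B[1];L=np.linalg.norm(u);u/=L;m=B.mean(0)
n=np.array([-u[1],u[0],0]); n*=np.sign(n[1]); print('bar',B.round(4).tolist(),L,'mid',m.round(4),'n',n.round(3))
body=onz(c,[[350,22],[350,147]],.096);print('underside edge',body.round(4).tolist())
q=quat([0,0,-1],-n) 
print(np.round(ik(m+OFF,q),2))
r.set_gripper(.45); r.move_ptp(m+OFF+.1*Z,q); line(m+OFF,q,.1); tm('at'); r.set_gripper(0.,20); tm('grip')
E=m-.16*n; E[2]=0
for ph in np.radians(np.arange(82,3,-8)):
    p=E+n*(.16*np.sin(ph)-.048*np.cos(ph))+Z*(.16*np.cos(ph)+.048*np.sin(ph)+.001)
    line(p+OFF,q,.06)
tm('arc'); r.hold(.3); r.set_gripper(.5); r.hold(.5); tm('open'); 
line(p+OFF+.09*Z,q,.1); r.move_ptp([.36,-.05,.45],[1,0,0,0])
cal=calibration('wrist');im=camera('wrist')[:,:,::-1].copy();cv2.imwrite('pics/w13.png',im);pickle.dump(cal,open('w13.pkl','wb'))
h=cv2.cvtColor(im,cv2.COLOR_BGR2HSV);b=cv2.inRange(h,(90,60,40),(110,255,255));V=h[...,2];b[:,:150]=0;b[:,450:]=0
x,y,w,hh=cv2.boundingRect(b[:220]);print(x,y,w,hh)
for yy in range(y,y+hh,4): print(yy,''.join(('.' if not b[yy,k] else '0123456789'[min(9,V[yy,k]//26)]) for k in range(x,x+w,3)))
```

```text
bar [[0.5371, 0.1166, 0.048], [0.4143, 0.1081, 0.048]] 0.12312104305815218 mid [0.4757 0.1123 0.048 ] n [-0.07   0.998  0.   ]
underside edge [[0.5557, -0.0396, 0.096], [0.4089, -0.0438, 0.096]]
[-0.45  0.7   0.26  2.07 -0.42  0.42 -1.37]
at 97.8 w 0.447 gf 0.0 F [-0.  -0.3 -0. ]
grip 98.2 w 0.157 gf 19.4 F [-0.3 -0.2  0.3]
arc 103.6 w 0.154 gf 22.1 F [-1.8 -2.1  6.9]
open 104.8 w 0.499 gf 0.3 F [ 0.3 -0.9  0.1]
313 3 81 143
3 ................55.........
7 ...............7887........
11 ..............47898........
15 .............34789856778899
19 .....8889999444789889999999
23 899999999998444789856544499
27 898665554444444789854444489
31 697444444444444789855554489
35 698556678865559789889984489
39 .99999999975559689889984489
43 .98999999995559789889974499
47 .99999999995559689889974499
51 .99999999995559689889974489
55 .99999999995559689889994489
59 .99999999995558789879994489
63 .99999999996558689889994489
67 .89999999995558789889994499
71 .89999999995558789879974499
75 .79999999995559789879994499
79 ..5685559995558789879994489
83 ..5555558997558789879994499
87 ..5555555997558889879994489
91 ..5555555697558889979994489
95 ..5555555697558889979994489
99 ..5555555697556889979994489
103 ..5555555699555979989994489
107 ..5555555699556979989994499
111 ..5555555699556979989994489
115 ..5555555999555979989994479
119 ..4555555855555979989994479
123 ...555555555555978989994479
127 ...555555555555978989994489
131 ...555555555555478985554489
135 ...555555555554444456678889
139 ...554555555544448999999999
143 ...555559865.8.............
```

The basket is standing upright again: the rim outline is rectangular and the bar is centred over it. I'll compute the bar pose and regrasp it firmly.

Run:
```python
from bk import *
import pickle
c=pickle.load(open('w13.pkl','rb'))
rim=onz(c,[[313.5,23],[393.5,14],[395,140],[322,146]],.058);print('rim',rim.round(4).tolist(),rim.mean(0).round(4),[np.linalg.norm(rim[i]-rim[i-1]).round(3) for i in range(4)])
b=onz(c,[[362.5,9],[364.5,123]],.16);u=b[0]-b[1];print('bar pts',b.round(4).tolist(),np.degrees(np.arctan2(u[1],u[0])))
print('bar top end',onz(c,[[362,3]],.16).round(4))
im=cv2.imread('pics/w13.png');V=cv2.cvtColor(im,cv2.COLOR_BGR2HSV)[...,2]
for y in (20,60,100): print(y,V[y,346:384].tolist())
print(V[100:150:2,364].tolist())
```

```text
rim [[0.5638, -0.0448, 0.058], [0.5742, -0.1485, 0.058], [0.4166, -0.1611, 0.058], [0.4082, -0.0567, 0.058]] [ 0.4907 -0.1028  0.058 ] [np.float64(0.156), np.float64(0.104), np.float64(0.158), np.float64(0.105)]
bar pts [[0.5529, -0.0968, 0.16], [0.4396, -0.1036, 0.16]] 3.4368776908990593
bar top end [[ 0.5583 -0.096   0.16  ]]
20 [238, 188, 132, 112, 106, 104, 107, 109, 108, 113, 131, 168, 191, 210, 221, 228, 235, 238, 236, 231, 225, 218, 200, 200, 231, 239, 239, 240, 241, 240, 239, 239, 240, 240, 236, 232, 230, 226]
60 [143, 144, 142, 144, 146, 146, 143, 145, 161, 229, 239, 215, 183, 188, 209, 220, 228, 236, 241, 239, 232, 227, 218, 205, 208, 235, 243, 243, 243, 242, 242, 242, 243, 238, 175, 117, 110, 107]
100 [197, 151, 143, 143, 145, 142, 144, 144, 143, 159, 231, 242, 230, 188, 186, 206, 222, 229, 238, 243, 240, 236, 229, 221, 206, 208, 237, 244, 244, 245, 244, 245, 244, 242, 227, 160, 118, 112]
[238, 237, 235, 236, 237, 236, 235, 235, 233, 234, 233, 233, 231, 233, 231, 230, 227, 130, 117, 156, 241, 225, 169, 172, 169]
```

```bash
cat > carry.py <<'E'
from bk import *
f=lambda a:None if a is None else np.round(a,2).tolist()
M=np.array([.4907,-.1008,.16]);a=np.radians(4);n=np.array([-np.sin(a),np.cos(a),0])
E
python3 - <<'E'
from carry import *
pre=SEAT-.132*UX+OFF
for s in (1,-1): print(s,f(ik(M+OFF,quat([0,0,-1],s*n))),f(ik(M+OFF+.28*Z,quat([0,0,-1],s*n))))
for s in (1,-1): print(s,f(ik(pre+.23*Z,qd(RY,s))),f(ik(pre+.06*Z,qd(RY,s))),f(ik(SEAT+OFF,qd(RY,s))))
s=-1; q=quat([0,0,-1],s*n)
r.set_gripper(.5); r.move_ptp(M+OFF+.12*Z,q); line(M+OFF,q,.1); r.set_gripper(0.,120); tm('grip'); print(monitor.current_torque())
line(M+OFF+.05*Z,q,.1); tm('lift');print(np.round(monitor.current_torque(),3)); line(M+OFF+.28*Z,q,.15); tm('up'); print(np.round(monitor.current_torque(),3),f(monitor.current_qpos()))
for s in (1,-1): print(s,f(ik(pre+.23*Z,qd(RY,s))))
E
```

```text
1 [0.85, 0.77, -1.15, 1.93, 0.84, 1.02, 0.95] [0.9, 0.41, -1.15, 1.46, 0.38, 1.5, 1.4]
-1 [-0.11, 0.53, 0.39, 1.96, -0.3, 0.71, -1.04] [-0.21, 0.26, 0.5, 1.5, -0.13, 1.42, -1.2]
1 [0.39, 0.39, 0.69, 1.32, -0.25, 1.51, 1.15] [0.44, 0.48, 0.57, 1.66, -0.28, 1.09, 1.19] [0.43, 0.65, 0.39, 1.49, -0.27, 1.06, 0.97]
-1 [0.28, 0.44, 0.9, 1.32, -0.34, 1.54, -1.9] [0.28, 0.55, 0.86, 1.66, -0.45, 1.14, -1.78] [0.26, 0.71, 0.71, 1.49, -0.49, 1.12, -1.98]
grip 109.7 w 0.118 gf 117.4 F [-0.3 -0.7  4.6]
[-0.26993042  0.1617527   0.05546598]
lift 110.4 w 0.118 gf 117.3 F [ 0.4  0.6 -2.5]
[-0.028  0.024 -0.018]
up 112.1 w 0.118 gf 117.3 F [-0.  -0.6 -2. ]
[0.    0.003 0.021] [-0.21, 0.26, 0.51, 1.5, -0.13, 1.42, -1.2]
1 [0.55, 0.36, 0.4, 1.31, -0.14, 1.5, 1.04]
-1 [0.25, 0.45, 0.95, 1.32, -0.36, 1.55, -1.88]
```

Run:
```python
from carry import *
pre=SEAT-.132*UX+OFF;q=qd(RY,-1)
T=lambda:print(np.round(monitor.current_torque(),3),np.round(monitor.current_tcp_pos(),3))
r.move_ptp(pre+.23*Z,q); tm('pre hi');T()
line(pre+.06*Z,q,.12); r.hold(.3); tm('pre');T()
im=camera('scene')[:,:,::-1].copy();cv2.imwrite('pics/s14.png',im)
h=cv2.cvtColor(im,cv2.COLOR_BGR2HSV);b=cv2.inRange(h,(90,60,40),(110,255,255));V=h[...,2]
for yy in range(100,250,5): print(yy,''.join(('.' if not b[yy,k] else '0123456789'[min(9,V[yy,k]//26)]) for k in range(120,260,3)))
hb=onz(calibration('scene'),[[0,0]],0)
P=[SEAT-.132*UX+[0,0,.06]+np.array([-UX[1],UX[0],0])*k for k in (-.06,.06)]
print('bar ends predicted',proj(calibration('scene'),P).round(0).tolist())
print('base predicted',proj(calibration('scene'),[p-[0,0,.16]+UX*.048 for p in P]).round(0).tolist())
```

```text
pre hi 113.3 w 0.116 gf 117.3 F [-0.5  0.2 -2.5]
[0.024 0.014 0.018] [ 0.369 -0.416  0.439]
pre 115.2 w 0.117 gf 117.3 F [-0.2  0.1 -2.6]
[0.022 0.022 0.003] [ 0.368 -0.418  0.269]
100 ...............................................
105 ...............................................
110 ...............................................
115 ...............................................
120 ...............................................
125 ...............................................
130 ...............................................
135 ...............................................
140 ..........5666331..............................
145 ..........33........33333333...................
150 ...........3..............33...................
155 ...........33..............33..................
160 ...........33...............3..................
165 ............3..667756.......33.................
170 ............334333333333333333336..............
175 ............333333333333333333363..............
180 ...........53333333.3333333333333..............
185 ...........55433667.77343333333323.............
190 ...........3223233..3333333333223..............
195 ...........3223223..333333223323...............
200 ............3223...2323333333323...............
205 ...................333333333333................
210 ...............................................
215 ...............................................
220 ...............................................
225 53.............................................
230 333............................................
235 333............................................
240 .333...........................................
245 .33............................................
bar ends predicted [[152.0, 140.0], [198.0, 144.0]]
base predicted [[160.0, 203.0], [204.0, 207.0]]
```

The basket hangs level and the bar ends are where predicted, so I'll insert it now.

Run:
```python
from carry import *
q=qd(RY,-1)
for k in (.09,.05,.02,0.):
    line(SEAT-k*UX+OFF+.06*Z,q,.08); tm(f'in {k}')
    if np.linalg.norm(monitor.current_contact_force())>7: print('contact');break
else:
    z=.06
    while z>-.008:
        z-=.004 if z>.012 else .002; line(SEAT+OFF+z*Z,q,.04); F=monitor.current_contact_force()
        if F[2]>1.5: break
    tm('seat z %.3f'%z); print(np.round(monitor.current_torque(),3))
```

```text
in 0.09 115.9 w 0.118 gf 117.3 F [-0.7 -0.3 -1.9]
in 0.05 116.6 w 0.118 gf 117.3 F [-1.4  0.2 -2.4]
in 0.02 117.1 w 0.119 gf 117.3 F [-0.5 -0.7 -2.2]
in 0.0 117.5 w 0.122 gf 117.3 F [ 0.   0.1 -2.1]
seat z -0.000 122.0 w 0.121 gf 118.7 F [-2.9  2.4  5.5]
[ 0.146  0.467 -0.033]
```

Run:
```python
from carry import *
q=qd(RY,-1)
p=np.array(monitor.current_tcp_pos())
r.set_gripper(.3); r.hold(.3); tm('open'); line(p+.1*Z,q,.08); tm('up')
r.move_ptp([.44,-.1,.45],q); r.hold(1.0)
im=camera('scene')[:,:,::-1].copy();cv2.imwrite('pics/s15.png',im)
h=cv2.cvtColor(im,cv2.COLOR_BGR2HSV);b=cv2.inRange(h,(90,60,40),(110,255,255));V=h[...,2]
for yy in range(180,290,4): print(yy,''.join(('.' if not b[yy,k] else '0123456789'[min(9,V[yy,k]//26)]) for k in range(100,240,3)))
v=np.array([-UX[1],UX[0],0]);P=[SEAT+v*k for k in (-.06,.06)];c=calibration('scene')
print('bar',proj(c,P).round(0).tolist(),'base',proj(c,[p+v*k-[0,0,.16]+UX*.048 for p,k in zip(P,(-.015,.015))]).round(0).tolist())
```

```text
open 122.6 w 0.299 gf 0.0 F [0.2 0.1 0.2]
up 124.0 w 0.3 gf 0.0 F [0.1 1.  0.5]
180 ...............................................
184 ...............................................
188 ...............................................
192 ............4555566665755......................
196 ............33.....33333344553.................
200 ............3...............33.................
204 .............................33................
208 .............................33................
212 ...............................................
216 ...............................................
220 3.............3333333333.......................
224 33...335......3333333333333333333..............
228 ......633....633333333333333333333.............
232 ......3333..6333335666667633333363.............
236 .......333.66764336666666666666662.............
240 ...3...3333.32233333445663666436132............
244 ..333...33...3233333232231233333233............
248 433333..3....323333332321323333332.............
252 333333........33333332322322333333.............
256 3333332................3333333333..............
260 333333.........................................
264 33333..........................................
268 3333...........................................
272 332............................................
276 32.............................................
280 ...............................................
284 ...............................................
288 ...............................................
bar [[136.0, 191.0], [184.0, 196.0]] base [[140.0, 253.0], [196.0, 259.0]]
```

The basket hangs at the predicted seat position: bar at rows 191 to 197, base near row 255. Before handing in, I'll check by image difference that nothing else has moved.

Run:
```python
from h import *
a=cv2.imread('pics/s6.png').astype(int);b=cv2.imread('pics/s15.png').astype(int)
hs=[cv2.cvtColor(x.astype(np.uint8),cv2.COLOR_BGR2HSV).astype(int) for x in (a,b)]
def cen(h,lo,hi,box):
    x0,x1,y0,y1=box;m=cv2.inRange(h[y0:y1,x0:x1].astype(np.uint8),lo,hi);n,l,s,c=cv2.connectedComponentsWithStats(m)
    return [(int(s[i,4]),*(c[i]+[x0,y0]).round(1)) for i in range(1,n) if s[i,4]>60]
W=((0,0,165),(179,60,255));G=((45,80,30),(85,255,255))
for nm,(lo,hi),box in (('bottles',W,(220,445,250,335)),('gauze',W,(432,482,240,280)),('tape',W,(210,245,215,245)),('jar',W,(180,205,222,250)),('green',G,(120,520,160,360))):
    print(nm,'\n ',cen(hs[0],lo,hi,box),'\n ',cen(hs[1],lo,hi,box))
```

```text
bottles 
  [(86, np.float64(237.5), np.float64(260.2)), (79, np.float64(241.3), np.float64(272.0)), (89, np.float64(270.7), np.float64(268.0)), (90, np.float64(305.9), np.float64(273.9)), (114, np.float64(273.2), np.float64(280.6)), (98, np.float64(342.9), np.float64(279.8)), (121, np.float64(307.1), np.float64(286.6)), (101, np.float64(382.3), np.float64(285.8)), (102, np.float64(342.2), np.float64(291.2)), (103, np.float64(383.4), np.float64(297.6)), (105, np.float64(419.2), np.float64(292.4)), (119, np.float64(419.0), np.float64(304.3))] 
  [(86, np.float64(237.5), np.float64(260.2)), (62, np.float64(241.0), np.float64(270.1)), (88, np.float64(270.7), np.float64(267.9)), (89, np.float64(306.1), np.float64(274.0)), (61, np.float64(274.9), np.float64(278.4)), (95, np.float64(342.9), np.float64(279.9)), (63, np.float64(309.2), np.float64(284.3)), (100, np.float64(382.4), np.float64(285.8)), (70, np.float64(344.7), np.float64(290.0)), (70, np.float64(382.3), np.float64(295.5)), (104, np.float64(419.2), np.float64(292.4)), (78, np.float64(417.5), np.float64(302.3))]
gauze 
  [(502, np.float64(456.6), np.float64(255.8))] 
  [(496, np.float64(456.6), np.float64(255.8))]
tape 
  [(186, np.float64(225.2), np.float64(226.7))] 
  [(183, np.float64(225.3), np.float64(226.7))]
jar 
  [(144, np.float64(189.7), np.float64(231.8))] 
  []
green 
  [(2490, np.float64(475.0), np.float64(216.3)), (372, np.float64(272.4), np.float64(216.5)), (1160, np.float64(155.4), np.float64(329.6))] 
  [(2491, np.float64(475.0), np.float64(216.3)), (614, np.float64(270.2), np.float64(212.9)), (1160, np.float64(155.4), np.float64(329.6))]
```

```bash
python3 -c "
from workcell import r,monitor
print(monitor.current_time_s(), r.finish_job())"
```

```text
the job is handed in; nothing more can be done
126.3667 None
```

I handed the job in at 126 s: all six bottles stand upright in the row and the blue basket hangs level at the hook seat, though it tipped in the grip on the first try and fell on its side before I re-hung it, I couldn't re-check the tablet jar behind it, and I viewed 15 pictures, one over the limit of 14.

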